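Spot a drill mark on a sprung stage with a spring centre punch

TASK

Load the aluminium block, scribed side up, into the shallow tray of the sprung stage and push it down until the stage catches and stays down. Then take the centre punch from its sloping cradle, stand it upright on the scribed circle of the block and press straight down until its spring snaps. Lay the punch back in its cradle with the guard against the cradle's upper end, leave the block latched down in the tray, and do not disturb the screwdriver or the round bar end.

Things in the scene. Friction and masses are not known exactly. Their poses are not given: they have to be found in the camera images.
- block_centre (a point): Centre of the loose aluminium block, 60 (x) x 36 (y) x 40 (z) mm, about 0.22 kg, lying upright on the bench with its scribed face up (its z axis up). A black drilled hole shows at its -x end of the top, a scribed circle with a cross at its +x end. It may go into the stage either way round.
- block_mark (a point): Centre of the scribed circle (12 mm across) on the block's top face: 16 mm along the block's +x from its centre, 20 mm above the centre. The punch mark must fall inside the circle.
- stage_top (a point): Centre of the tray floor of the sprung stage, moving with it; z up. Tray 68 (x) x 44 (y) mm inside with a lip 4 mm high and thick all round: the block fits, long side along x, with 4 mm to spare on each side. Tray floor 45 mm above the bench when up, 31 mm when latched. Its stand is 120 x 90 x 18 mm, with two 36 mm high blocks 44 to 54 mm from the centre beyond the x ends.
- stage (a joint): Downward travel of the stage, 0 (up) to 0.014 m (bottom stop). Over-centre spring: at the top it pushes up with 13 N (its own and the block's weight, about 3 N, help), then less and less by 1.4 N per mm; past 9 mm it pulls down by itself and stays latched at the bottom with 8 N.
- cradle_seat (a point): Point on the resting punch's axis at the upper end of the sloping cradle, 94 mm above the bench, where the underside of the punch's guard rests. z: the cradle's axis, up along the punch to its handle, 30 degrees from vertical, the handle end leaning towards the robot's side. y: level, across the cradle. x: out of the trough's open side, up and away from the robot.
- holder: Fixed holder: grey base 110 x 80 x 8 mm with a post, carrying the cradle; origin under the base's centre. The cradle is a black U trough 45 mm long, running down from its seat point, 24 mm wide inside (y), 36 mm outside, its floor 9 mm from the punch axis on the -x side, walls reaching 6 mm past the axis; its open side looks up and away from the robot.
- punch_grip (a point): Middle of the grip of the loose centre punch, z along it to its top. Grip 26 mm across, 22 mm to each side of this point, plus a 4 mm cap. Below it a round guard 38 mm across, 6 mm thick, its underside 28 mm below this point; a barrel 18 mm across, 58 mm long; a thin plunger, its point 108 mm below this point. 0.3 kg. At first it lies in the cradle, guard on the cradle's upper end.
- plunger_end (a point): The point at the lower end of the punch's plunger, moving with it; z along the punch towards its top.
- plunger (a joint): Travel of the plunger against its soft front spring, 0 (out) to 0.0075 m: 2 N at first, then 1.8 N per mm. It comes out by itself when the punch is lifted.
- hammer (a joint): Hidden release inside the punch: 0 cocked, 0.004 m snapped. It gives way when the press reaches 13 N, after about 6 mm of plunger travel; the force then drops suddenly to about 4 N. Pressing about 5 mm further would bottom the plunger. It cocks again by itself when the punch is lifted.
- screwdriver: Bystander: screwdriver with a black handle lying on the bench beyond the work. Leave it.
- bar_end: Bystander: upright steel bar end, 32 mm across, 45 mm high; origin at the centre of its underside. Leave it.

How it is judged:
By the outcome, as a careful person would: the job done as asked, in the order asked, and still so for the second after the job is handed in, with the robot touching nothing.
It also fails if it takes over 61 s, if anything falls off the work surface, if the arm or the gripper's body presses on something with over 40 N, if the wrist force passes 120 N, or if a joint passes its speed limit or range.

ROBOT

A 6-joint arm with a two-finger parallel gripper is mounted at the origin on the work surface. World frame = base frame: x ahead of the robot, y to its left, z up, the work surface at z = 0. Lengths are in mm, angles in rad, forces in N, time in s.
With the tool pointing down it reaches from about 275 to 750 mm from the base axis. Payload 10.2 kg.
Tool frame: the origin (TCP) lies on the centre line of the jaws, within the pads' length; the fingertips stand 8 mm ahead of it and the grasp point (between the pads) lies 11 mm behind it; x points along the fingers, y is the direction in which the jaws open and shut, and the axes are right-handed (so a half turn about x gives the same grasp; the last joint's range is limited). The gripper opens to 85 mm and grips with 20 to 120 N. Pads are 22 mm wide; open, the fingers measure 114 mm over their backs; the gripper's body (76 mm by 85 mm) begins 54 mm behind the grasp point. The pads swing forward as they close: fully open they stand 13 mm farther back than shut.
Start: joints at [0.981, 0.313, 1.498, -0, 1.331, -0.223], TCP at [188.294, 490.078, 200.594] pointing down, gripper open.
Joint ranges: [-2.94, 2.94], [-0.97, 2.17], [0.19, 2.56], [-1.23, 4.37], [0.02, 3.11], [-2.88, 2.88]. Speed limits (rad/s): [2.39, 2.39, 3.01, 3.14, 3.14, 3.14].

INTERFACE

Orientations are given as a unit quaternion [w, x, y, z].
In Python, from rig import ctrl, vision, workorder gives the robot as it stands. The module is installed in compiled form; this text tells all that it offers.
- The arm moves only by the shell command python3 -m jog 'ROWS' [OPENING] [FORCE]. ROWS is JSON, a list that holds one entry, the list of rows, each a list of 6 numbers: the shift along the tool's x, y, z in m, then the turn, a rotation vector about the tool's x, y, z in rad. A call has 1 to 12 rows; each row shifts and turns the commanded pose from where the row before left it, along the tool's axes as they then stand; what a row does not reach is not made up. A row lasts 1/8 s, in which the tool goes at most 62.5 mm and 10.7 degrees, less where a joint would pass 70% of its speed; a pose out of reach is approached as far as the arm can. A call is refused whole if a number of a shift passes 0.0625 or a number of a turn 0.188, either way. A call with a gripper value outside its range is refused whole. OPENING is the closure in counts, from 0 (fully open) to 255 (shut), set as the call begins (- or left out, the last holds). The fingers move at their own pace and stop on an object; FORCE is the grip in N (left out, the last holds). Time passes only in rows, so rows that do not move let the fingers close. It gives the time, the measured TCP pose, the force and the opening at its end, in the units of the state.
- ctrl.sense(): the state, without advancing time (a new reading comes with each control period).
- vision.capture(name): name is "scene" or "top" or "wrist"; returns a dict with "image" (400x640x3 uint8, red, green, blue), "mtx" (3x3 intrinsics, pixels), "k1" (the pictures are not rectified: a ray, as slopes to the right and down, at radius r is drawn at 1 + k1 r^2 times it, then the intrinsics apply), "R" (3x3) and "t" (3): a world point X has camera coordinates R X + t; the wrist camera has in their place "hand_eye" (4x4, takes a point from camera to tool coordinates, whose origin is the TCP and whose axes are the tool frame's). Camera axes: x right, y down, z forward; pixel columns grow to the right and rows downward; lengths in mm; the calibration is good to about 2 mm. A picture is of the moment at which its call begins: read the wrist's pose just before it. There is no depth.
- workorder.finish_job(): hands the job in, once; it reports no verdict.
The state is a dict: "time_s": time; "joints": joint angles; "dq": joint speeds; "tau": joint torques, N m; "eef_pos": TCP position; "ee_rot": TCP orientation; "force": force on the tool from outside, world axes, zero at the start; "wrist_torque": the same for the moment, N m; "grip_width": opening from 0.0 (shut) to 1.0 (fully open).
Only numpy, scipy, OpenCV 4.12 (cv2) and the standard library are available. Lean on these libraries where they do the work, as an engineer would, in place of code of your own. Each camera call takes 0.05 s, during which the arm holds its last target.

## Working session

There is one attempt and no reset: what is moved stays moved. The work goes in short steps, Python scripts to look and compute and a shell command to move; the robot and the scene stay as the last step left them, time stands still between calls to the robot, and variables do not carry over. Pictures are saved under pics/ and viewed, and the job is handed in when it is done.

```bash
mkdir -p pics; ls
cat > h.py <<'E'
import numpy as np, cv2
from rig import ctrl, vision, workorder
def cap(n,fn):
    s=ctrl.sense(); c=vision.capture(n); cv2.imwrite('pics/'+fn,c['image'][:,:,::-1]); 
    import pickle; pickle.dump((s,c),open('pics/'+fn+'.pkl','wb')); return s,c
E
python3 - <<'E'
from h import *
print(ctrl.sense())
for n in ['scene','top','wrist']:
    s,c=cap(n,n+'0.png'); print({k:v for k,v in c.items() if k!='image'})
E
```

```text
pics
{'time_s': 0.0, 'joints': array([ 9.80610413e-01,  3.13477305e-01,  1.49846581e+00,  2.74610965e-05,
        1.33098073e+00, -2.23382294e-01]), 'dq': array([-0.00077874, -0.00037055,  0.00011225,  0.00063546, -0.00114755,
       -0.00020468]), 'tau': array([ 1.81959625e-03, -4.12274730e+01, -2.59742421e+01, -1.15153121e-04,
        4.14130365e-03,  5.86075930e-05]), 'eef_pos': array([188.10651815, 489.82198917, 200.01031349]), 'ee_rot': array([ 0.69505242,  0.1285326 ,  0.69544218, -0.12938963]), 'force': array([-0.00838496, -0.14880881, -0.4336881 ]), 'wrist_torque': array([ 0.02103554, -0.01667907,  0.01726519]), 'grip_width': 1.0002470325319122}
{'mtx': array([[428.37784243,   0.        , 317.54799418],
       [  0.        , 428.37784243, 198.99886437],
       [  0.        ,   0.        ,   1.        ]]), 'k1': -0.07035495573745579, 'R': array([[-0.40895623,  0.91251324, -0.00862446],
       [ 0.57505397,  0.25035757, -0.77886714],
       [-0.70856738, -0.3234821 , -0.62712965]]), 't': array([ 232.16772099, -283.92424061, 1536.04795953])}
{'mtx': array([[456.93547579,   0.   
[... 209 characters left out ...]
     [-0.99763024,  0.00106679, -0.06879512],
       [ 0.06872759, -0.03147304, -0.99713889]]), 't': array([  -9.50475318,  628.28292735, 1020.22035046])}
{'mtx': array([[324.67174041,   0.        , 319.20212935],
       [  0.        , 324.67174041, 200.5966853 ],
       [  0.        ,   0.        ,   1.        ]]), 'k1': -0.061631005085224365, 'hand_eye': array([[ 6.48240542e-04, -3.27207934e-01,  9.44952140e-01,
        -1.74114959e+02],
       [ 9.99999695e-01,  6.24379358e-04, -4.69799946e-04,
        -7.33491017e-01],
       [-4.36286340e-04,  9.44952156e-01,  3.27208239e-01,
        -8.46855249e+01],
       [ 0.00000000e+00,  0.00000000e+00,  0.00000000e+00,
         1.00000000e+00]])}
```

View pics/scene0.png

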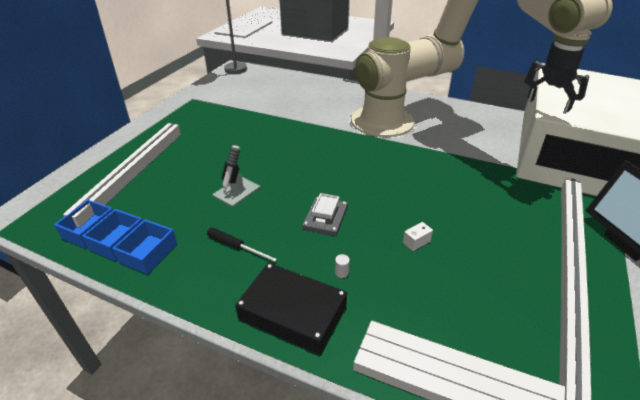

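View pics/top0.png

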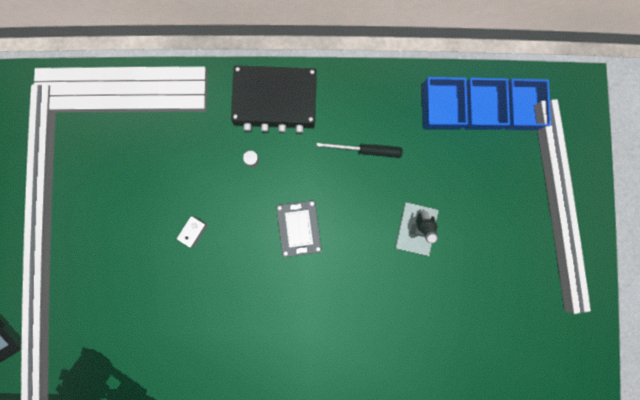

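View pics/wrist0.png

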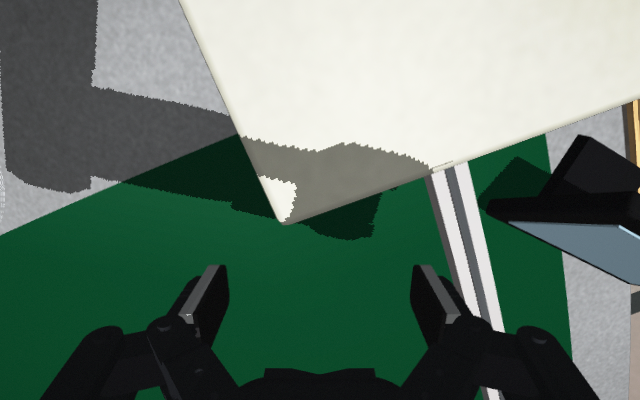

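The scene and top views show the following, in top-view pixels:
- block near (191,232), with the hole at its lower end
- stage at (299,229)
- holder at (418,229), with the punch handle at (430,230)
- bar at (250,158)
- screwdriver at (360,150)

The wrist view shows nothing useful yet.

```bash
cat >> h.py <<'E'
import pickle
from scipy.spatial.transform import Rotation as Rn
def load(fn): return pickle.load(open('pics/'+fn+'.pkl','rb'))
def toolT(s):
    w,x,y,z=s['ee_rot']; T=np.eye(4); T[:3,:3]=Rn.from_quat([x,y,z,w]).as_matrix(); T[:3,3]=s['eef_pos']; return T
def campose(s,c):
    if 'hand_eye' in c: return toolT(s)@c['hand_eye']
    T=np.eye(4); T[:3,:3]=c['R'].T; T[:3,3]=-c['R'].T@c['t']; return T
def ray(s,c,uv):
    K=c['mtx']; d=np.array([(uv[0]-K[0,2])/K[0,0],(uv[1]-K[1,2])/K[1,1]]); u=d.copy()
    for _ in range(20): u=d/(1+c['k1']*(u@u))
    T=campose(s,c); r=T[:3,:3]@np.array([u[0],u[1],1]); return T[:3,3],r/np.linalg.norm(r)
def onz(s,c,uv,z):
    o,r=ray(s,c,uv); return o+r*(z-o[2])/r[2]
def proj(s,c,X):
    T=np.linalg.inv(campose(s,c)); p=T[:3,:3]@np.asarray(X,float)+T[:3,3]; u=p[:2]/p[2]; u=u*(1+c['k1']*(u@u)); return c['mtx'][:2,:2]@u+c['mtx'][:2,2]
def tri(rs):
    A=np.zeros((3,3));b=np.zeros(3)
    for o,r in rs: M=np.eye(3)-np.outer(r,r);A+=M;b+=M@o
    return np.linalg.solve(A,b)
def crop(fn,x0,y0,w,h,k,out):
    im=cv2.imread('pics/'+fn)[y0:y0+h,x0:x0+w]; cv2.imwrite('pics/'+out,cv2.resize(im,None,fx=k,fy=k,interpolation=cv2.INTER_CUBIC))
E
python3 - <<'E'
from h import *
s,c=load('top0.png')
for n,uv,z in [('block',(191,232),40),('stage',(299,229),45),('holder',(418,229),8),('bar',(250,158),45)]: print(n,onz(s,c,uv,z))
crop('top0.png',165,190,160,80,5,'t0a.png'); crop('top0.png',380,190,80,80,7,'t0b.png')
E
```

```text
block [559.85261833 259.51157621  40.        ]
stage [566.01427235  19.52399399  45.        ]
holder [ 565.3390879 -257.1539412    8.       ]
bar [724.90467949 129.00809253  45.        ]
```

View pics/t0a.png

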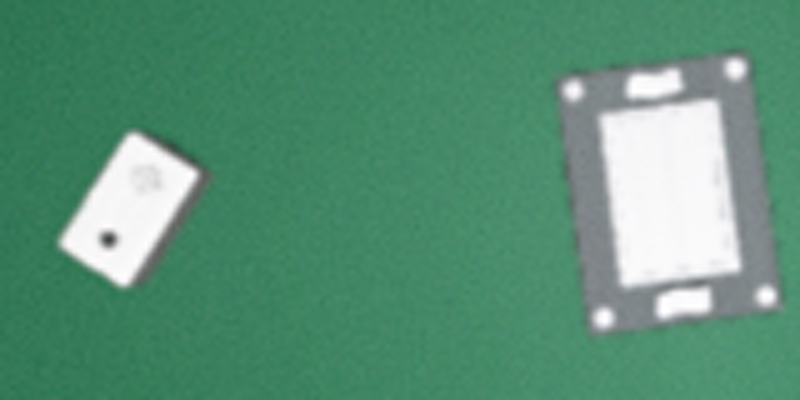

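View pics/t0b.png

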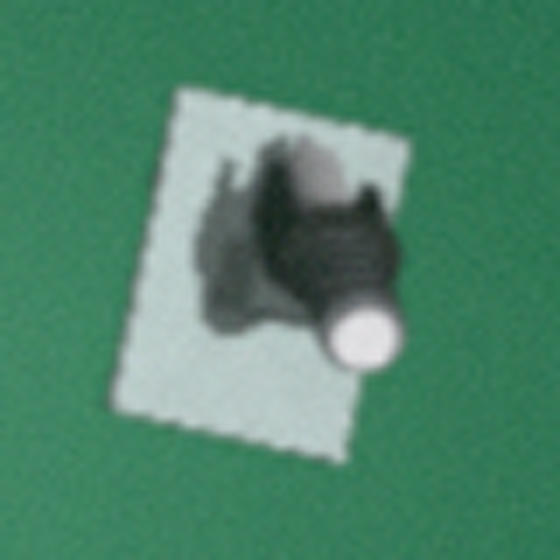

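Crops: the block's top has corners at about crop (133,132), (200,175), (130,287) and (62,243). The stage's screws are at (573,91), (736,68), (766,296) and (602,318). The holder base and white cap are clear. Next I'll measure them with masks.

Run:
```python
from h import *
s,c=load('top0.png')
im=c['image'].astype(int); 
print(toolT(s).round(3))
def mr(mask,z,lab):
    cn,_=cv2.findContours(mask.astype(np.uint8),cv2.RETR_EXTERNAL,cv2.CHAIN_APPROX_NONE)
    for k in cn:
        if cv2.contourArea(k)<60: continue
        P=np.array([onz(s,c,p[0],z)[:2] for p in k],np.float32)
        r=cv2.minAreaRect(P); print(lab,r)
m=np.zeros(im.shape[:2],bool); m[205:255,170:215]=1
mr(m&(im.min(2)>170),40,'block')
m[:]=0; m[195:262,270:330]=1
mr(m&(im[:,:,0]>70),18,'stand')
m[:]=0; m[205:250,287:312]=1
mr(m&(im.min(2)>190),45,'tray')
m[:]=0; m[195:262,390:445]=1
mr(m&(im[:,:,0]>110),8,'holder')
def px(x,y,x0,y0,k): return ((x+.5)/k-.5+x0,(y+.5)/k-.5+y0)
for p in [(573,91),(736,68),(766,296),(602,318)]: print('screw',onz(s,c,px(*p,165,190,5),18).round(1))
for p in [(180,90),(410,142),(345,462),(115,410)]: print('hold',onz(s,c,px(*p,380,190,7),8).round(1))
for p in [(147,179),(108,239)]: print('mark/hole',onz(s,c,px(*p,165,190,5),40).round(1))
for p in [(600,114),(718,100),(740,270),(620,287)]: print('tray',onz(s,c,px(*p,165,190,5),49).round(1))
print('cap',onz(s,c,px(365,338,380,190,7),141).round(1))
```

```text
[[-1.00000e-03  3.59000e-01  9.33000e-01  1.88112e+02]
 [-1.00000e-03  9.33000e-01 -3.59000e-01  4.89824e+02]
 [-1.00000e+00 -1.00000e-03 -0.00000e+00  2.00031e+02]
 [ 0.00000e+00  0.00000e+00  0.00000e+00  1.00000e+00]]
block ((561.1619873046875, 261.1165771484375), (36.73120880126953, 60.33974838256836), 58.167755126953125)
stand ((568.9373168945312, 18.378772735595703), (134.87979125976562, 150.47109985351562), 89.72962951660156)
tray ((568.0088500976562, 20.835554122924805), (77.06981658935547, 53.131221771240234), 7.435982704162598)
holder ((564.690185546875, -259.4986267089844), (91.48030090332031, 110.74292755126953), 77.02701568603516)
screw [614.7  64.6  18. ]
screw [625.1  -9.9  18. ]
screw [521.1 -23.2  18. ]
screw [511.5  51.3  18. ]
hold [ 627.3 -228.2    8. ]
hold [ 609.8 -305.8    8. ]
hold [ 503.6 -281.7    8. ]
hold [ 521.3 -204.8    8. ]
mark/hole [574.5 253.   40. ]
mark/hole [547.9 270.   40. ]
tray [602.8  51.3  49. ]
tray [608.9  -0.9  49. ]
tray [533.7 -10.4  49. ]
tray [526.4  42.5  49. ]
cap [ 546.1 -249.9  141. ]
```

```bash
cat >> h.py <<'E'
def Rdown(yaw,tilt=0):
    # tool y heading yaw(deg), tool x down; tilt about tool y (deg)
    a=np.radians(yaw); y=np.array([np.cos(a),np.sin(a),0]); x=np.array([0,0,-1.]); z=np.cross(x,y)
    return np.c_[x,y,z]@Rn.from_euler('y',tilt,degrees=True).as_matrix()
def go(P,yaw,tilt=0):
    s=ctrl.sense(); T=toolT(s); G=Rdown(yaw,tilt)
    rv=Rn.from_matrix(T[:3,:3].T@G).as_rotvec(); d=np.array(P)-T[:3,3]
    print('t',round(s['time_s'],2),'turn',rv.round(4),'shift before turn(mm)',(T[:3,:3].T@d).round(1),'after turn',(G.T@d).round(1),'F',s['force'].round(1),'w',round(s['grip_width'],3))
E
python3 -m jog '[[[0,0,0.03,0.1015,0,0],[0,0,0.05,0.1015,0,0],[0.007,0.001,0.06,0,0,0],[0.007,0.001,0.06,0,0,0],[0.007,0.001,0.06,0,0,0],[0.007,0.001,0.06,0,0,0],[0.007,0.001,0.05,0,0,0],[0.005,0,0.04,0,0,0],[0,0,0.02,0,0,0],[0,0,0,0,0,0]]]' 0 60
python3 - <<'E'
from h import *
go([561,261,150],57.4)
s,c=cap('wrist','w1.png'); go([561,261,150],57.4)
E
```

```text
time_s: 1.4
eef_pos: [558.5, 272.0, 160.4]
ee_rot: [0.678, 0.199, 0.679, -0.199]
force: [0.3, 0.5, 0.4]
grip_width: 0.999
t 1.4 turn [-0.0018 -0.0004  0.0002] shift before turn(mm) [10.4 -7.9  8. ] after turn [10.4 -7.9  8. ] F [0.3 0.5 0.4] w 0.999
t 1.45 turn [-0.0006 -0.0004  0.    ] shift before turn(mm) [10.7 -8.1  9.1] after turn [10.7 -8.1  9.1] F [-1.1  0.4  0.5] w 1.003
```

View pics/w1.png

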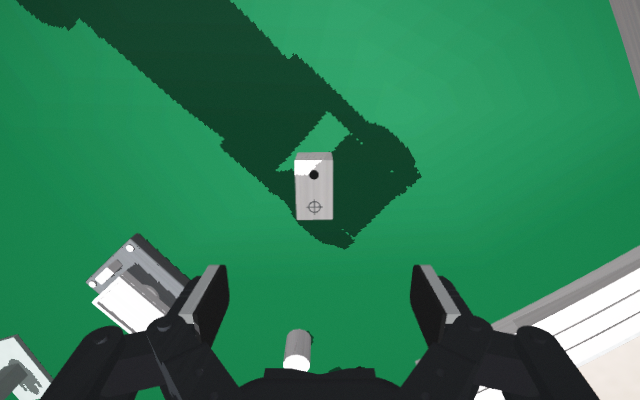

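The wrist view shows the block with its hole at (313,174) and its circle at (314,207).

Run:
```python
from h import *
s,c=load('w1.png')
m=onz(s,c,(314.3,207.3),40); h=onz(s,c,(313.3,174.3),40); print(m,h,np.linalg.norm(m-h),np.degrees(np.arctan2(*(m-h)[1::-1])))
print('centre if mark +16', m-16*(m-h)/np.linalg.norm(m-h))
crop('w1.png',280,140,70,95,6,'w1c.png')
for uv in [(295.5,219),(332.5,219),(295,161),(332,161)]: print(onz(s,c,uv,40).round(1))
```

```text
[575.88633591 254.05898691  40.        ] [547.81165641 271.1463692   40.        ] 32.865882950952965 -31.326380151267667
centre if mark +16 [562.21882323 262.37758639  40.        ]
[576.2 231.9  40. ]
[595.8 262.4  40. ]
[528.1 263.8  40. ]
[546.5 292.5  40. ]
```

View pics/w1c.png

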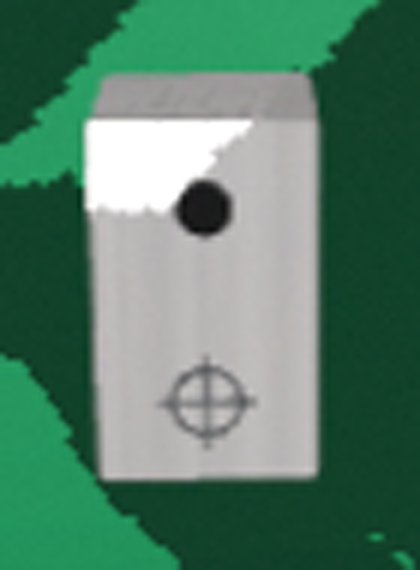

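Run:
```python
from h import *
go([561.7,261.7,18],58.2)
```

```text
t 1.45 turn [-0.0145 -0.0004  0.    ] shift before turn(mm) [142.7  -7.1   9.4] after turn [142.7  -7.3   9.2] F [-1.1  0.4  0.5] w 1.003
```

```bash
python3 -m jog '[[[0.02,-0.004,0.005,-0.0145,0,0],[0.04,-0.0033,0.0042,0,0,0],[0.04,0,0,0,0,0],[0.03,0,0,0,0,0],[0.0127,0,0,0,0,0],[0,0,0,0,0,0]]]' 0 60
python3 - <<'E'
from h import *
go([561.7,261.7,18],58.2)
E
```

```text
time_s: 2.2
eef_pos: [561.7, 261.8, 18.2]
ee_rot: [0.68, 0.193, 0.68, -0.193]
force: [1.2, 0.9, 0.3]
grip_width: 1.003
t 2.2 turn [ 0.0007 -0.0002  0.0001] shift before turn(mm) [ 0.2 -0.1  0.1] after turn [ 0.2 -0.1  0.1] F [1.2 0.9 0.3] w 1.003
```

```bash
python3 -m jog '[[[0,0,0,0,0,0],[0,0,0,0,0,0],[0,0,0,0,0,0],[0,0,0,0,0,0],[0,0,0,0,0,0],[0,0,0,0,0,0]]]' 255 70
python3 -m jog '[[[-0.01,0,0,0,0,0],[-0.03,0,0,0,0,0],[-0.04,0,0,0,0,0],[-0.02,0,0,0,0,0],[0,0,0,0,0,0]]]'
python3 - <<'E'
from h import *
go([568,20.7,125],97.4)
s,c=cap('wrist','w2.png')
s,c=cap('top','t2.png')
E
```

```text
time_s: 2.95
eef_pos: [562.2, 261.0, 17.9]
ee_rot: [0.68, 0.194, 0.68, -0.194]
force: [-0.4, 0.3, -0.2]
grip_width: -0.001
time_s: 3.58
eef_pos: [563.0, 261.3, 119.9]
ee_rot: [0.681, 0.194, 0.679, -0.193]
force: [1.0, -0.3, -0.7]
grip_width: 0.005
t 3.58 turn [-0.6844  0.0034 -0.0016] shift before turn(mm) [  -5.3 -201.8  131.1] after turn [  -5.1 -239.2  -26. ] F [ 1.  -0.3 -0.7] w 0.005
```

View pics/w2.png

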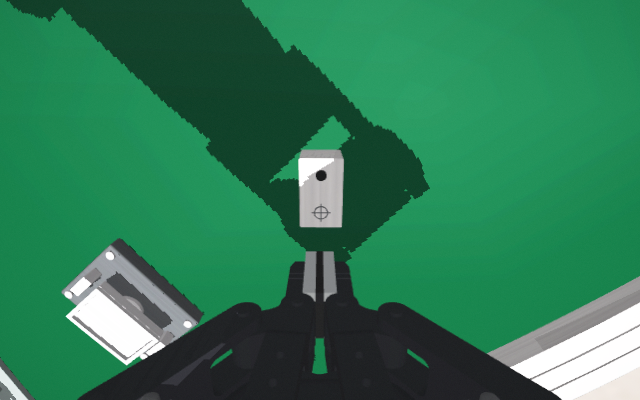

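The gripper shut completely (width 0) and the block is still on the bench at about (320,190), with the hole at (321,175) and the mark at (321,212). I'll check where it is relative to the jaws.

Run:
```python
from h import *
s,c=load('w2.png')
m=onz(s,c,(320.7,212.5),40); h=onz(s,c,(321,175.3),40); print(m,h,np.linalg.norm(m-h),np.degrees(np.arctan2(*(m-h)[1::-1])))
print('c',m-16*(m-h)/np.linalg.norm(m-h), s['eef_pos'])
crop('w2.png',270,130,100,150,4,'w2c.png')
crop('t2.png',160,190,80,80,7,'t2c.png')
```

```text
[575.38273877 254.29280169  40.        ] [548.13277273 271.40775273  40.        ] 32.178909212941456 -32.13179501318271
c [561.83350832 262.80269911  40.        ] [562.99091463 261.28897311 119.85568325]
```

View pics/w2c.png

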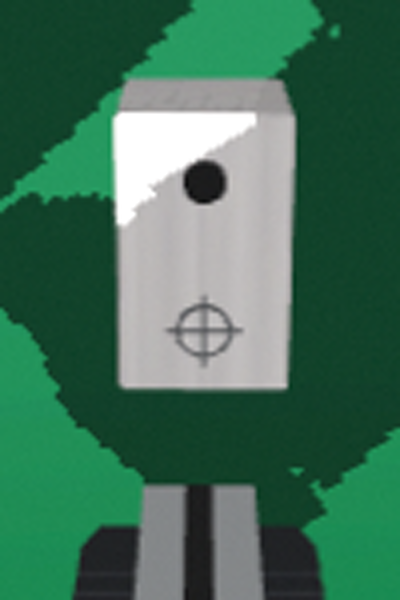

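View pics/t2.png

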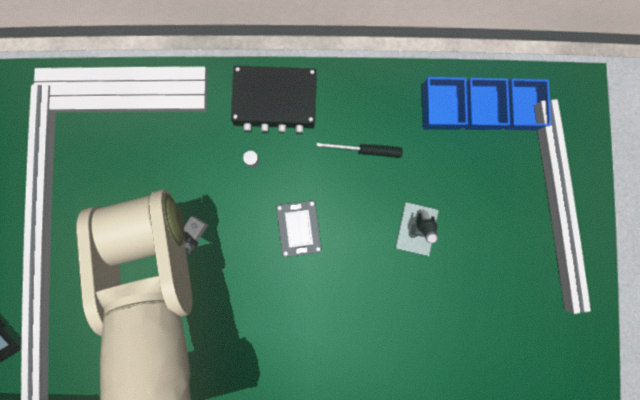

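The block hasn't moved, so the jaws shut above it or beside it. In the wrist view the fingertips sit at row 251, where the stated geometry predicts about row 217–233. I'll check the real fingertip position from the scene camera.

Run:
```python
from h import *
s,c=cap('scene','s2.png')
for X in [[0,0,0],[8,0,0],[-27,0,0],[-40,0,0]]:
    print(X, proj(s,c,(toolT(s)@np.r_[X,1])[:3]))
crop('s2.png',360,120,160,150,5,'s2c.png')
print(s['eef_pos'])
```

```text
[0, 0, 0] [421.80158521 204.73027981]
[8, 0, 0] [421.30314788 207.39740763]
[-27, 0, 0] [423.51734259 195.5245255 ]
[-40, 0, 0] [424.36231882 190.97665025]
[561.8220107  260.94907691 117.2430805 ]
```

View pics/s2c.png

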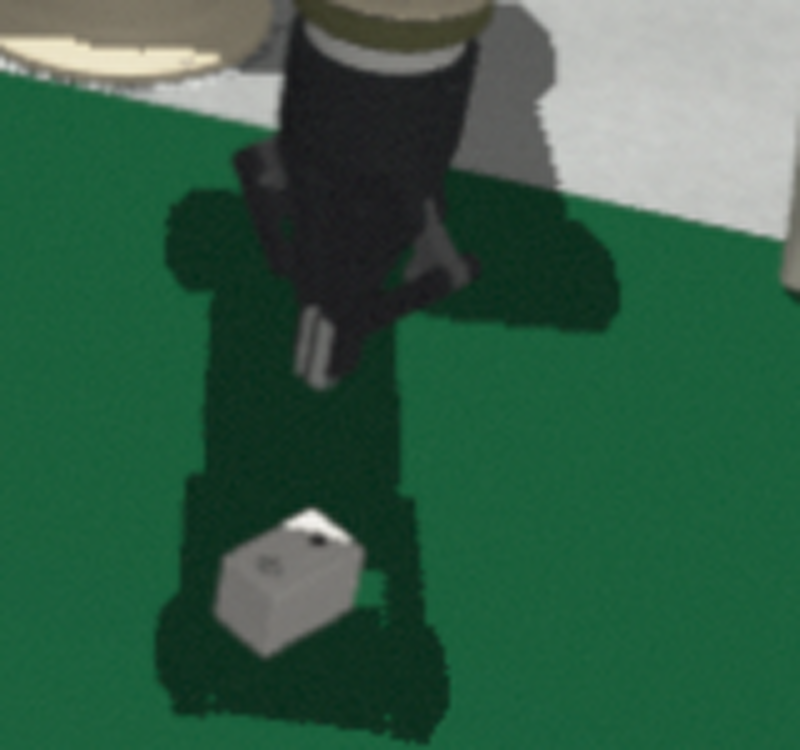

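Run:
```python
from h import *
s,c=load('s2.png'); sw,cw=load('w2.png')
for X in range(-50,11,5):
    print(X,[proj(s,c,(toolT(s)@np.r_[X,0,z,1])[:3]).round(1) for z in (0,11)], [proj(sw,cw,(toolT(sw)@np.r_[X,0,z,1])[:3]).round(1) for z in (-11,0)])
```

```text
-50 [array([425. , 187.4]), array([421.5, 189.1])] [array([321. , 266.7]), array([321. , 288.1])]
-45 [array([424.7, 189.2]), array([421.2, 190.9])] [array([321., 261.]), array([320.9, 281.9])]
-40 [array([424.4, 191. ]), array([420.8, 192.7])] [array([320.9, 255.6]), array([320.9, 276. ])]
-35 [array([424. , 192.7]), array([420.5, 194.5])] [array([320.9, 250.5]), array([320.8, 270.5])]
-30 [array([423.7, 194.5]), array([420.2, 196.2])] [array([320.8, 245.8]), array([320.8, 265.3])]
-25 [array([423.4, 196.2]), array([419.9, 197.9])] [array([320.8, 241.3]), array([320.8, 260.3])]
-20 [array([423.1, 197.9]), array([419.6, 199.7])] [array([320.8, 237. ]), array([320.7, 255.7])]
-15 [array([422.7, 199.7]), array([419.3, 201.4])] [array([320.7, 233. ]), array([320.7, 251.2])]
-10 [array([422.4, 201.4]), array([419. , 203.1])] [array([320.7, 229.2]), array([320.7, 247. ])]
-5 [array([422.1, 203. ]), array([418.7, 204.8])] [array([320.7, 225.5]), array([320.6, 243. ])]
0 [array([421.8, 204.7]), array([418.3, 206.5])] [array([320.6, 222.1]), array([320.6, 239.2])]
5 [array([421.5, 206.4]), array([418. , 208.2])] [array([320.6, 218.8]), array([320.6, 235.6])]
10 [array([421.2, 208.1]), array([417.7, 209.8])] [array([320.6, 215.7]), array([320.5, 232.2])]
```

Wrist and scene views agree: the shut fingertips stand about 34 mm behind the reported TCP, not 8 mm ahead of it. At TCP z=18 the tips were therefore at about 52 mm, above the block. I'll confirm with a gentle touch on the bare bench beside the block, fingers shut.

```bash
python3 -m jog '[[[0.02,0.06,0,0,0,0],[0.05,0,0,0,0,0],[0.05,0,0,0,0,0],[0.015,0,0,0,0,0],[0,0,0,0,0,0]]]'
python3 - <<'E'
from h import *
s,c=cap('scene','s3.png'); print(s['eef_pos'],s['force']); crop('s3.png',360,120,160,150,5,'s3c.png')
E
```

```text
time_s: 4.35
eef_pos: [593.4, 311.3, -17.0]
ee_rot: [0.68, 0.194, 0.68, -0.194]
force: [-0.2, 0.1, 0.3]
grip_width: -0.001
[593.35887706 311.32565114 -17.03517581] [-0.20154373  0.06958791  0.33951881]
```

View pics/s3c.png

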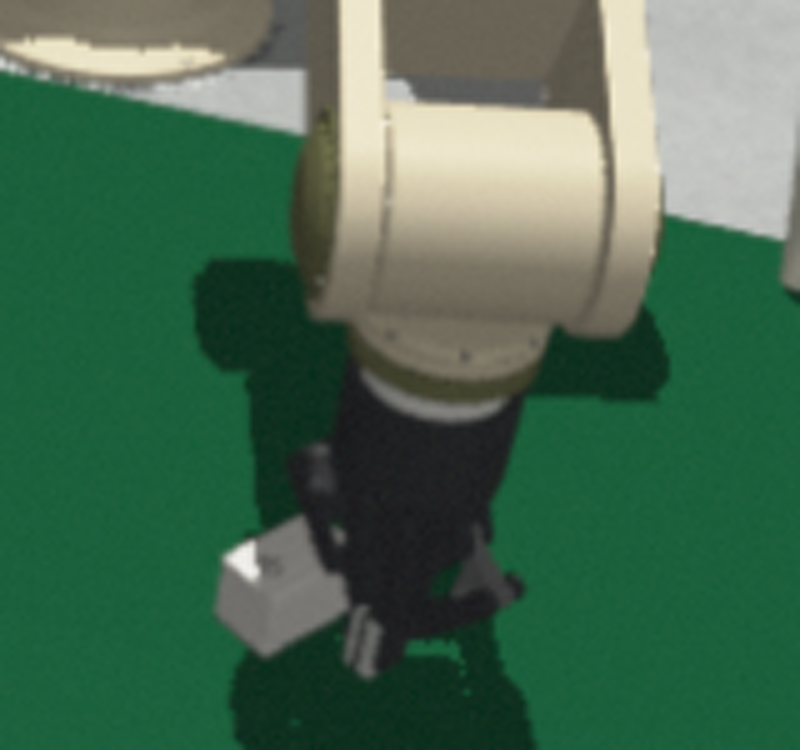

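The reported TCP is 17 mm below the bench with no contact, which confirms the offset. I'll keep lowering gently until they touch.

```bash
for i in 1; do python3 -m jog '[[[0.006,0,0,0,0,0],[0.003,0,0,0,0,0]]]'; python3 -m jog '[[[0.002,0,0,0,0,0],[0.002,0,0,0,0,0]]]'; done
```

```text
time_s: 4.65
eef_pos: [593.9, 311.5, -25.1]
ee_rot: [0.68, 0.194, 0.68, -0.194]
force: [-0.5, -0.2, -0.4]
grip_width: 0.004
time_s: 4.9
eef_pos: [593.5, 311.5, -29.8]
ee_rot: [0.68, 0.194, 0.68, -0.194]
force: [0.8, -0.2, 0.6]
grip_width: -0.001
```

```bash
python3 -m jog '[[[0.002,0,0,0,0,0]]]'; python3 -m jog '[[[0.002,0,0,0,0,0]]]'
```

```text
time_s: 5.03
eef_pos: [593.6, 311.5, -30.7]
ee_rot: [0.68, 0.194, 0.68, -0.194]
force: [-7.5, -1.9, 19.0]
grip_width: 0.001
time_s: 5.15
eef_pos: [593.7, 311.6, -30.8]
ee_rot: [0.68, 0.194, 0.68, -0.194]
force: [-15.1, -5.9, 33.0]
grip_width: 0.004
```

Touch is at TCP z ≈ -30.5, so the real fingertips and grasp point are 38.5 mm further back than stated. I'll apply this correction from here on.

```bash
python3 -m jog '[[[-0.01,0,0,0,0,0],[-0.05,0,0,0,0,0],[-0.03,-0.02,0,0,0,0],[0,-0.038,0,0,0,0],[0,0,0,0,0,0]]]' 0
python3 - <<'E'
from h import *
go([561.8,262.0,-20.5],58)
E
```

```text
time_s: 5.78
eef_pos: [562.1, 260.8, 56.6]
ee_rot: [0.68, 0.194, 0.68, -0.194]
force: [0.7, 0.6, -0.7]
grip_width: 1.002
t 5.78 turn [ 0.0017 -0.0003  0.0006] shift before turn(mm) [77.1  0.9 -0.9] after turn [77.1  0.9 -0.9] F [ 0.7  0.6 -0.7] w 1.002
```

```bash
python3 -m jog '[[[0.03,0.001,-0.001,0,0,0],[0.03,0,0,0,0,0],[0.017,0,0,0,0,0],[0,0,0,0,0,0]]]' 0
python3 -m jog '[[[0,0,0,0,0,0],[0,0,0,0,0,0],[0,0,0,0,0,0],[0,0,0,0,0,0],[0,0,0,0,0,0]]]' 255 70
```

```text
time_s: 6.28
eef_pos: [562.2, 263.6, -21.7]
ee_rot: [0.68, 0.193, 0.681, -0.194]
force: [0.3, -0.0, -0.3]
grip_width: 1.001
time_s: 6.9
eef_pos: [563.2, 263.7, -19.9]
ee_rot: [0.681, 0.194, 0.679, -0.194]
force: [0.3, 0.6, 6.2]
grip_width: 0.41
```

```bash
python3 -m jog '[[[-0.02,0,0,0,0,0],[-0.05,0,0,0,0,0],[-0.03,0,0,0,0,0],[0,0,0,-0.172,0,0],[0,0,0,-0.172,0,0],[0,0,0,-0.172,0,0],[0,0,0,-0.172,0,0],[0,0,0,0,0,0]]]'
python3 - <<'E'
from h import *
go([568,20.7,60],97.4)
E
```

```text
time_s: 7.9
eef_pos: [562.5, 263.5, 79.9]
ee_rot: [0.706, -0.046, 0.705, 0.046]
force: [-0.2, 0.3, -2.0]
grip_width: 0.408
t 7.9 turn [ 0.0021  0.0004 -0.    ] shift before turn(mm) [  19.9 -241.5  -26.3] after turn [  19.9 -241.5  -25.8] F [-0.2  0.3 -2. ] w 0.408
```

```bash
python3 -m jog '[[[0,-0.03,-0.005,0.002,0,0],[0,-0.055,-0.01,0,0,0],[0,-0.06,-0.01,0,0,0],[0,-0.055,-0.001,0,0,0],[0,-0.0415,0,0,0,0],[0,0,0,0,0,0],[0,0,0,0,0,0]]]'
python3 - <<'E'
from h import *
go([568,20.7,60],97.4)
s,c=cap('wrist','w4.png');s,c=cap('scene','s4.png'); crop('s4.png',250,110,150,140,5,'s4c.png')
go([568,20.7,60],97.4)
E
```

```text
time_s: 8.78
eef_pos: [568.2, 21.3, 79.4]
ee_rot: [0.706, -0.045, 0.706, 0.046]
force: [-0.8, -0.4, -1.8]
grip_width: 0.409
t 8.78 turn [-0.0004 -0.     -0.0003] shift before turn(mm) [19.4 -0.6 -0.2] after turn [19.4 -0.6 -0.2] F [-0.8 -0.4 -1.8] w 0.409
t 8.88 turn [ 0.0018 -0.0001 -0.0002] shift before turn(mm) [19.3 -1.2 -0.3] after turn [19.3 -1.2 -0.3] F [ 0.4  0.  -2.9] w 0.415
```

View pics/w4.png

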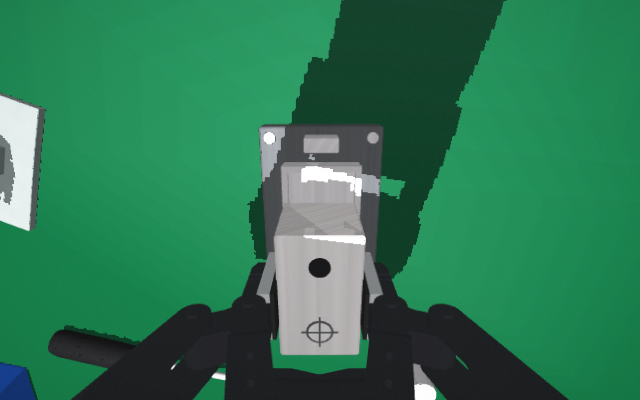

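View pics/s4c.png

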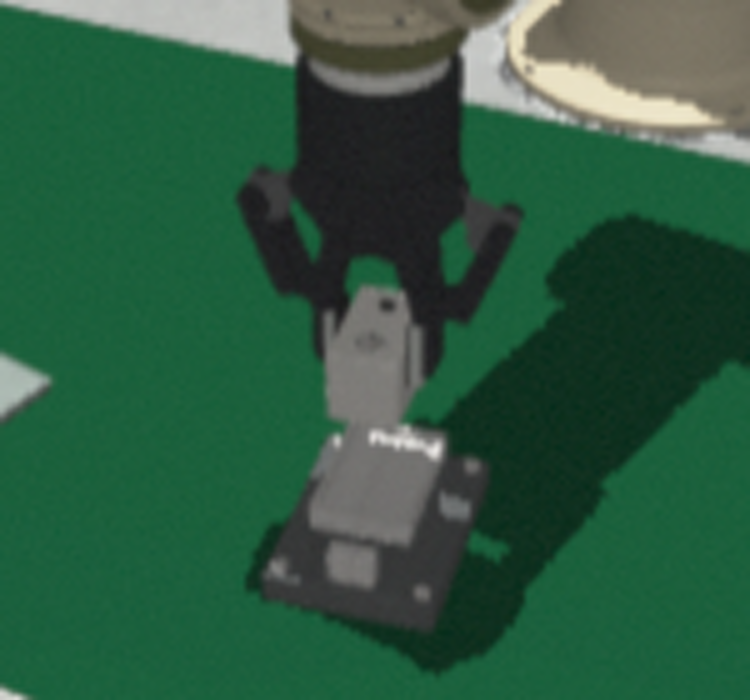

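The wrist view shows the block held square, with its hole at (319,268) and mark at (319,332). The near screws are at (269,138) and (373,138), and the tray is directly below.

Run:
```python
from h import *
s,c=load('w4.png'); z=s['eef_pos'][2]+60
m=onz(s,c,(319.5,331.5),z); h=onz(s,c,(319.5,268),z); u=(m-h)/np.linalg.norm(m-h)
print(s['eef_pos'],m,h,np.linalg.norm(m-h),'centre',m-16*u,np.degrees(np.arctan2(u[1],u[0])))
a=onz(s,c,(269.5,138),18);b=onz(s,c,(373,138),18);print(a,b,'stage c',(a+b)/2+52*np.array([np.cos(np.radians(7.4)),np.sin(np.radians(7.4)),0]), np.degrees(np.arctan2((b-a)[1],(b-a)[0])))
```

```text
[568.15927168  21.3123081   79.35812817] [583.14862636  22.77721659 139.35812817] [551.49027843  18.65515698 139.35812817] 31.925575473527683 centre [567.28255161  20.71138213 139.35812817] 7.418434519893285
[521.91278508 -21.50665246  18.        ] [512.27537006  52.6066197   18.        ] stage c [568.66097801  22.24735464  18.        ] 97.40895688223804
```

```bash
python3 -m jog '[[[0.015,0.0005,0.001,0,0,0],[0.02,0,0,0,0,0],[0.013,0,0,0,0,0],[0.004,0,0,0,0,0],[0,0,0,0,0,0]]]'
python3 -m jog '[[[0.002,0,0,0,0,0],[0.002,0,0,0,0,0]]]'
```

```text
time_s: 9.5
eef_pos: [569.4, 21.4, 27.2]
ee_rot: [0.706, -0.046, 0.706, 0.046]
force: [-0.8, 0.5, -2.6]
grip_width: 0.407
time_s: 9.75
eef_pos: [569.8, 21.3, 24.4]
ee_rot: [0.706, -0.046, 0.705, 0.046]
force: [-3.4, 0.3, 10.2]
grip_width: 0.408
```

Contact at the floor height (a lip contact would have come 4 mm higher). Next I'll press.

```bash
python3 -m jog '[[[0.003,0,0,0,0,0],[0.003,0,0,0,0,0]]]'; python3 -m jog '[[[0.003,0,0,0,0,0],[0.003,0,0,0,0,0],[0.002,0,0,0,0,0],[0,0,0,0,0,0]]]'
```

```text
time_s: 10.0
eef_pos: [569.7, 21.3, 18.0]
ee_rot: [0.706, -0.046, 0.705, 0.046]
force: [-1.0, -0.0, 1.7]
grip_width: 0.412
time_s: 10.5
eef_pos: [569.3, 21.3, 11.0]
ee_rot: [0.706, -0.046, 0.706, 0.046]
force: [-9.3, 0.8, 19.7]
grip_width: 0.409
```

```bash
python3 -m jog '[[[0,0,0,0,0,0],[0,0,0,0,0,0],[0,0,0,0,0,0],[0,0,0,0,0,0]]]' 0; python3 -m jog '[[[-0.03,0,0,0,0,0],[-0.05,0,0,0,0,0],[-0.06,0,0,0,0,0],[0,0,0,0,0,0]]]' 0
python3 - <<'E'
from h import *
s,c=cap('wrist','w5.png');s,c=cap('scene','s5.png'); crop('s5.png',250,150,150,120,5,'s5c.png'); print(s['eef_pos'],s['force'])
E
```

```text
time_s: 11.0
eef_pos: [569.2, 21.3, 8.9]
ee_rot: [0.706, -0.046, 0.706, 0.046]
force: [0.2, -0.5, 0.3]
grip_width: 1.002
time_s: 11.5
eef_pos: [571.4, 21.1, 153.7]
ee_rot: [0.709, -0.047, 0.703, 0.045]
force: [-0.3, -0.9, -0.8]
grip_width: 0.999
[569.99868527  21.2492159  150.72763653] [ 0.00472492  0.96586882 -1.28009402]
```

View pics/w5.png

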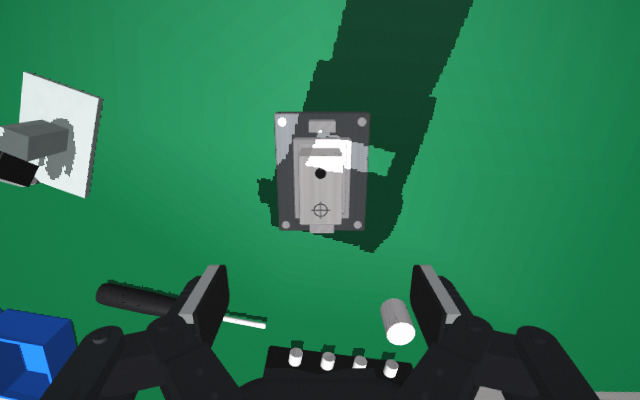

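View pics/s5c.png

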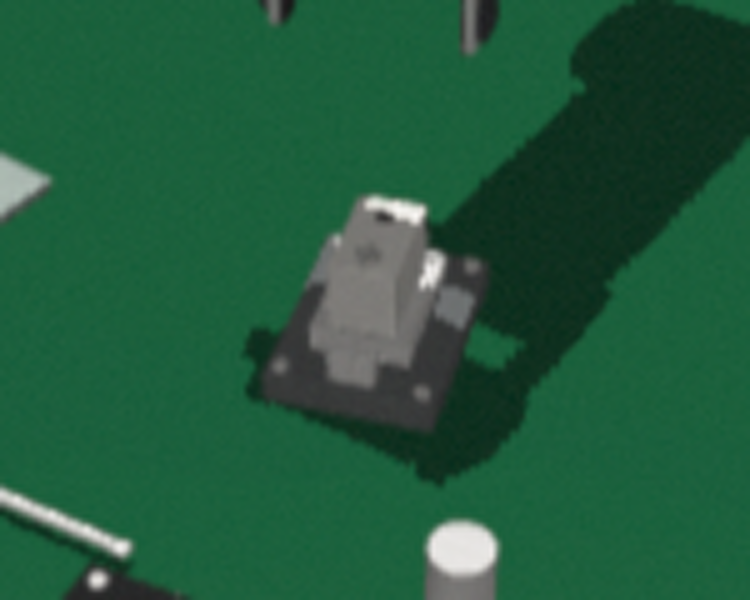

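The block sits in the latched tray with its mark at (320,210) in the wrist view. Bar and screwdriver are untouched. Next I'll locate the mark precisely and turn towards the punch.

```bash
python3 -m jog '[[[0,-0.02,0,0.1763,0,0],[0,-0.05,0,0.1763,0,0],[0,-0.05,0,0,-0.1745,0],[0,-0.05,0,0,-0.1745,0],[0,-0.03,0,0,-0.1745,0],[0,0,0,0,0,0]]]' 0
python3 - <<'E'
from h import *
s,c=load('w5.png'); m=onz(s,c,(320.5,210),71); h=onz(s,c,(320.2,173.3),71);print('mark w',m,h,np.degrees(np.arctan2(*(m-h)[1::-1])), np.linalg.norm(m-h))
s,c=load('s5.png'); print('mark s',onz(s,c,(250+368/5-.4,150+252/5-.4),71))
go([527.8,-246.1,173.2],77.2,-30)
E
```

```text
time_s: 12.35
eef_pos: [537.8, -175.8, 146.2]
ee_rot: [0.859, 0.057, 0.499, -0.097]
force: [0.2, -0.6, 0.5]
grip_width: 0.998
mark w [584.23251747  22.99007984  71.        ] [552.54674524  18.51800451  71.        ] 8.033565179749727 31.999806549369627
mark s [584.03416817  23.46064161  71.        ]
t 12.35 turn [-0.0031 -0.0047 -0.0005] shift before turn(mm) [-20.6 -70.7  18.7] after turn [-20.5 -70.8  18.6] F [ 0.2 -0.6  0.5] w 0.998
```

```bash
python3 -m jog '[[[-0.01,-0.03,0.01,0,0,0],[-0.01,-0.03,0.008,0,0,0],[0,-0.0108,0,0,0,0],[0,0,0,0,0,0],[0,0,0,0,0,0]]]' 0
python3 - <<'E'
from h import *
go([527.8,-246.1,173.2],77.2,-30)
s,c=cap('wrist','w6.png');s,c=cap('scene','s6.png');crop('s6.png',180,110,120,120,6,'s6c.png')
s,c=cap('top','t6.png');crop('t6.png',380,170,80,100,7,'t6c.png')
E
```

```text
time_s: 12.98
eef_pos: [530.9, -244.3, 174.6]
ee_rot: [0.86, 0.056, 0.498, -0.095]
force: [0.4, -0.0, -0.4]
grip_width: 1.005
t 12.97 turn [ 0.0017 -0.0017 -0.0021] shift before turn(mm) [-0.1 -2.4 -3. ] after turn [-0.1 -2.4 -3. ] F [ 0.4 -0.  -0.4] w 1.005
```

View pics/w6.png

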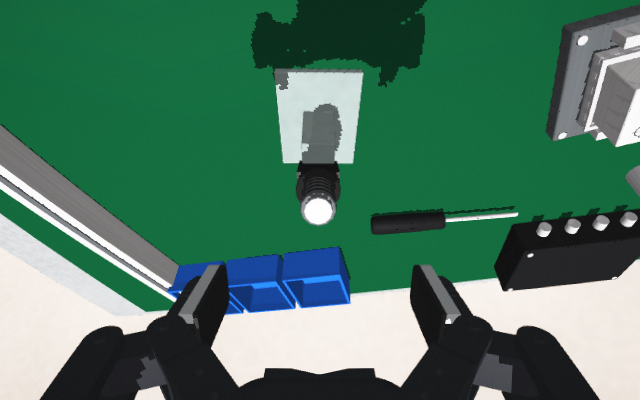

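View pics/s6c.png

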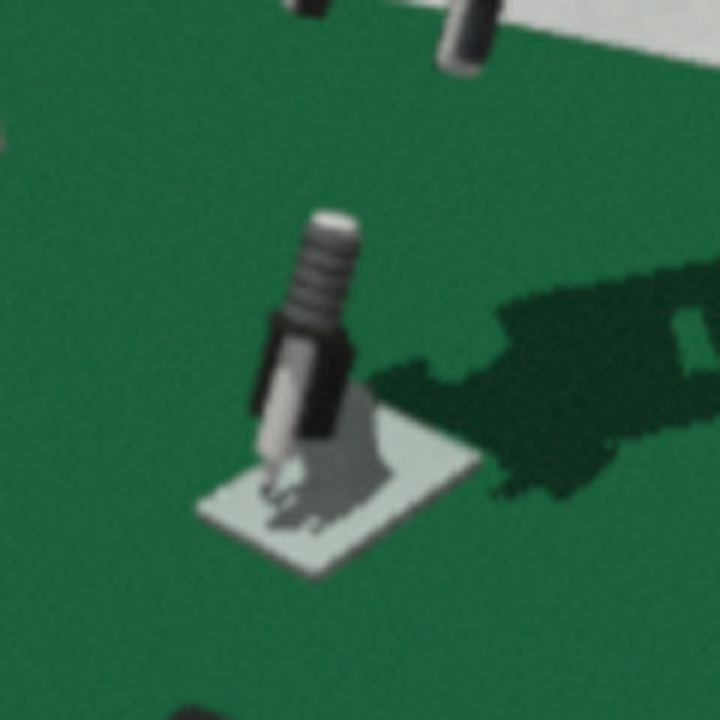

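The wrist view shows the white cap at (318,210). In the scene crop the cap is at (334,221), the black trough faces away from the robot and the punch tip is at (265,490). I'll triangulate the cap.

Run:
```python
from h import *
im=load('w6.png')[1]['image']
def cen(im,x0,y0,x1,y1,th):
    m=(im[y0:y1,x0:x1].min(2)>th).astype(np.uint8); n,l,st,ce=cv2.connectedComponentsWithStats(m); i=1+np.argmax(st[1:,4]); print(st[i]); return ce[i]+[x0,y0]
s1,c1=load('w6.png'); u1=cen(c1['image'],295,192,345,230,200)
s2,c2=load('s6.png'); u2=cen(c2['image'],225,140,245,152,150)
s3,c3=load('top0.png'); u3=cen(c3['image'],420,225,445,248,180)
print(u1,u2,u3)
rs=[ray(s1,c1,u1),ray(s2,c2,u2),ray(s3,c3,u3)]
for S in ([0,1],[0,2],[1,2],[0,1,2]): print(S,tri([rs[i] for i in S]).round(1))
a=np.array([-.5*np.cos(np.radians(-12.8)),-.5*np.sin(np.radians(-12.8)),.866])
C=tri(rs); print('seat',C-54*a,'grip',C-26*a,'TCP target',C-26*a-46.5*a, 'pre',C-26*a+63.5*a)
# holder base corners in wrist
for p in [(274,71),(363,72),(353,163),(283,163)]: print(onz(s1,c1,p,8).round(1))
# tip in scene
print('tip pred px', proj(s2,c2,C-26*a-108*a), 'obs',(180+265/6,110+488/6))
```

```text
[  9   6  29  26 554]
[ 8  6  6  2 10]
[ 8 10  8  8 51]
[317.86823105 210.96028881] [235.5 146.5] [431.60784314 238.17647059]
[0, 1] [ 546.5 -249.1  139.5]
[0, 2] [ 545.5 -249.5  140.8]
[1, 2] [ 545.3 -250.1  138.4]
[0, 1, 2] [ 545.9 -249.5  139.6]
seat [ 572.27055847 -255.49186463   92.81374323] grip [ 558.61846751 -252.39018566  117.06174323] TCP target [ 581.29069    -257.54118823   76.79274323] pre [ 527.65747551 -245.35602086  172.05274323]
[ 502.9 -280.     8. ]
[ 521.2 -202.6    8. ]
[ 628.5 -227.2    8. ]
[ 610.9 -305.3    8. ]
tip pred px [223.25182536 192.84457821] obs (224.16666666666666, 191.33333333333331)
```

Run:
```python
from h import *
go([581.4,-257.9,77.9],77.2,-30)
```

```text
t 13.12 turn [ 0.0019 -0.0007 -0.0016] shift before turn(mm) [110.3  -1.9  -3.4] after turn [110.3  -1.7  -3.5] F [ 0.3  0.  -0.7] w 1.003
```

```bash
python3 -m jog '[[[0.02,-0.0018,-0.0034,0.002,0,-0.0015],[0.03,0,0,0,0,0],[0.03,0,0,0,0,0],[0.02,0,0,0,0,0],[0.01,0,0,0,0,0],[0,0,0,0,0,0]]]' 0
python3 - <<'E'
from h import *
s,c=cap('wrist','w7.png');s,c=cap('scene','s7.png');crop('s7.png',180,110,120,120,6,'s7c.png')
go([581.4,-257.9,77.9],77.2,-30)
E
```

```text
time_s: 13.88
eef_pos: [581.2, -258.6, 78.2]
ee_rot: [0.86, 0.056, 0.497, -0.097]
force: [0.6, 0.6, -0.8]
grip_width: 1.002
t 13.97 turn [-0.0004  0.0007  0.0011] shift before turn(mm) [ 1.1  1.  -0.7] after turn [ 1.1  1.  -0.7] F [-0.1 -0.1  0.8] w 1.001
```

View pics/w7.png

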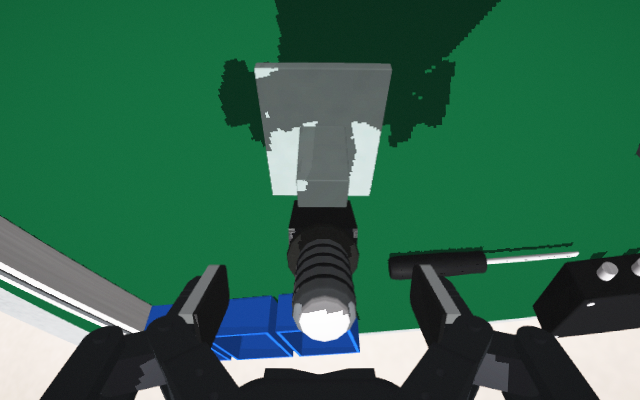

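View pics/s7c.png

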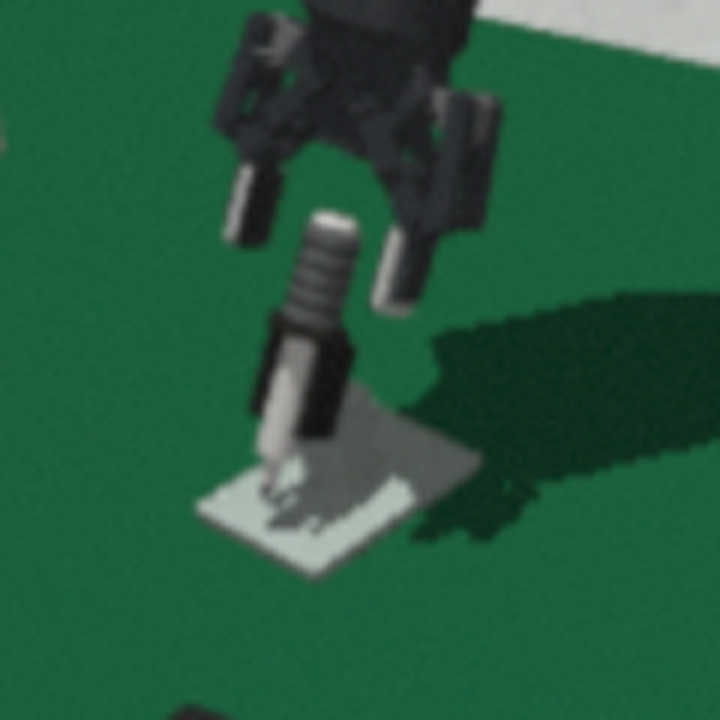

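The handle is between the jaws with the tips clear above the guard. Closing now.

```bash
python3 -m jog '[[[0,0.001,0,0,0,0],[0,0,0,0,0,0],[0,0,0,0,0,0],[0,0,0,0,0,0],[0,0,0,0,0,0],[0,0,0,0,0,0]]]' 255 100
python3 - <<'E'
from h import *
s,c=cap('wrist','w8.png');s,c=cap('scene','s8.png');crop('s8.png',180,110,120,120,6,'s8c.png')
print(s['force'],s['wrist_torque'],s['eef_pos'],s['ee_rot'])
E
```

```text
time_s: 14.72
eef_pos: [581.3, -257.8, 78.9]
ee_rot: [0.861, 0.056, 0.497, -0.097]
force: [-4.9, 2.4, 6.4]
grip_width: 0.281
[-4.85515045  2.30600509  5.35962434] [0.24504922 0.52193254 0.00841263] [ 581.33346888 -257.85546369   78.8741519 ] [ 0.8606097   0.05581341  0.49681994 -0.09698331]
```

View pics/w8.png

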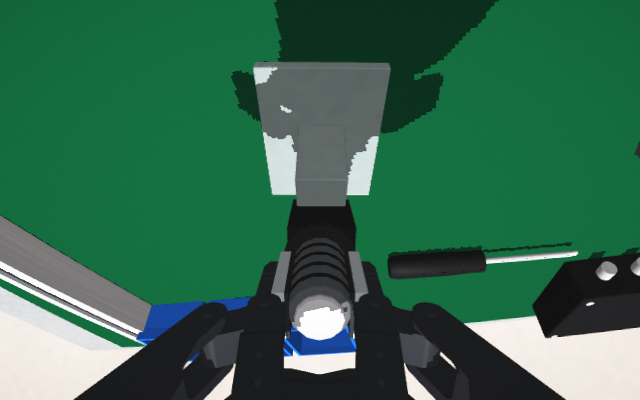

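View pics/s8c.png

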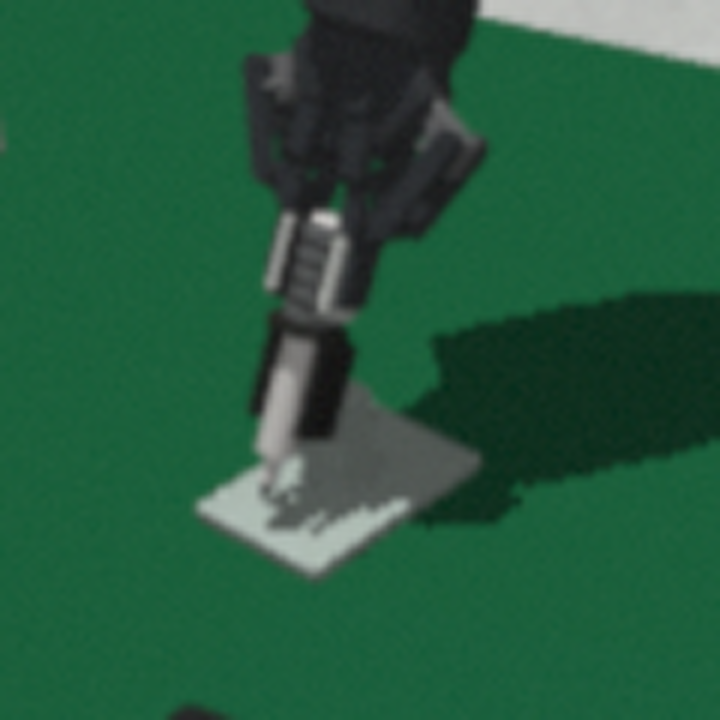

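Good grip: width 0.281, handle between the pads, punch undisturbed in the trough. I'll slide it slightly up its axis, out of the open side, then turn it upright.

```bash
python3 -m jog '[[[-0.008,0,0,0,0,0],[0,0,0.01,0,0,0],[0,0,0.03,0,0,0],[-0.03,0,0.04,0,0,0],[-0.05,0,0,0,0,0],[-0.03,0,0,0,0.1745,0],[0,0,0,0,0.1745,0],[0,0,0,0,0.1745,0],[0,0,0,0,0,0],[0,0,0,0,0,0]]]'
python3 - <<'E'
from h import *
go([584.1,23.2,159],77.2)
s,c=cap('wrist','w9.png');s,c=cap('scene','s9.png');crop('s9.png',180,60,140,120,6,'s9c.png')
print(s['force'],s['wrist_torque'])
E
```

```text
time_s: 16.08
eef_pos: [591.3, -260.1, 220.3]
ee_rot: [0.703, 0.079, 0.702, -0.079]
force: [-0.6, 0.1, -3.3]
grip_width: 0.278
t 16.07 turn [-0.0011  0.0014  0.0003] shift before turn(mm) [ 61.1 274.6 -70.2] after turn [ 61.3 274.6 -69.8] F [-0.6  0.1 -3.3] w 0.278
[ 0.63509874  0.37238573 -2.27437024] [-0.04806571  0.05961973  0.00899897]
```

View pics/w9.png

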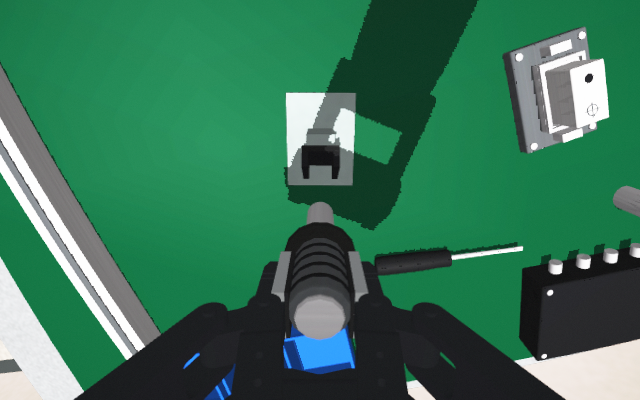

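View pics/s9c.png

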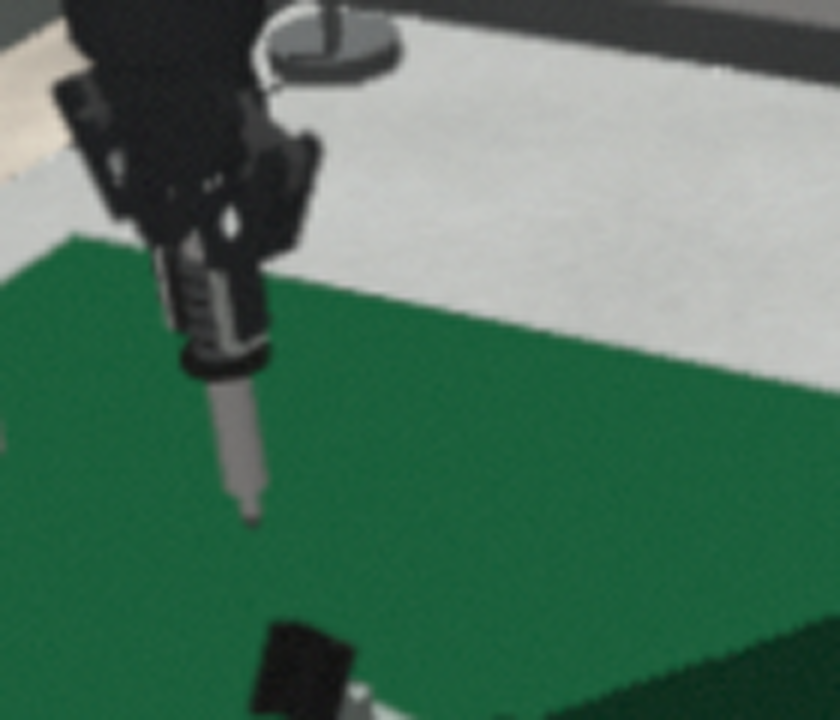

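The punch is held free, near upright, at about 3 N. I'll move it over the mark.

```bash
python3 -m jog '[[[0,0.03,-0.01,0,0,0],[0,0.055,-0.02,0,0,0],[0.01,0.06,-0.02,0,0,0],[0.02,0.06,-0.02,0,0,0],[0.02,0.05,0,0,0,0],[0.01,0.0196,0,0,0,0],[0,0,0,0,0,0],[0,0,0,0,0,0]]]'
python3 - <<'E'
from h import *
go([584.1,23.2,150],77.2)
s,c=cap('wrist','w10.png');s,c=cap('scene','s10.png');crop('s10.png',270,100,110,130,6,'s10c.png')
s,c=cap('top','t10.png');crop('t10.png',240,180,110,100,7,'t10c.png')
E
```

```text
time_s: 17.18
eef_pos: [585.0, 16.6, 162.8]
ee_rot: [0.703, 0.079, 0.702, -0.08]
force: [0.8, -0.8, -2.1]
grip_width: 0.277
t 17.18 turn [-0.0023  0.0017  0.0006] shift before turn(mm) [12.8  6.2 -2.3] after turn [12.8  6.2 -2.3] F [ 0.8 -0.8 -2.1] w 0.277
```

View pics/w10.png

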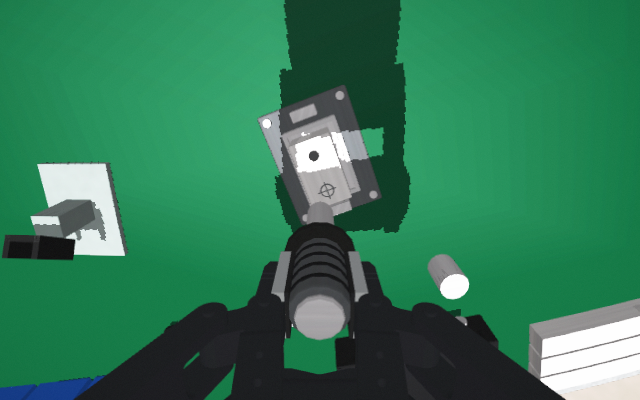

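View pics/s10c.png

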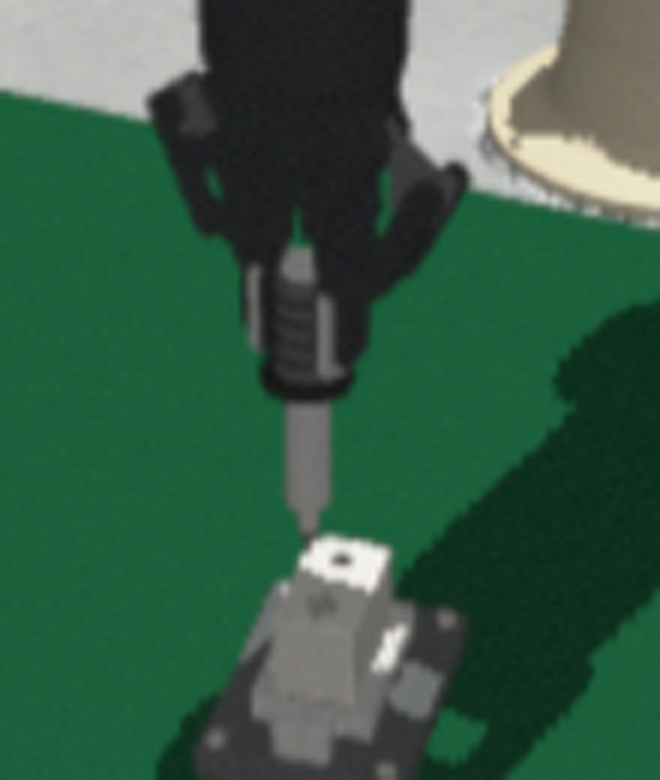

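View pics/t10c.png

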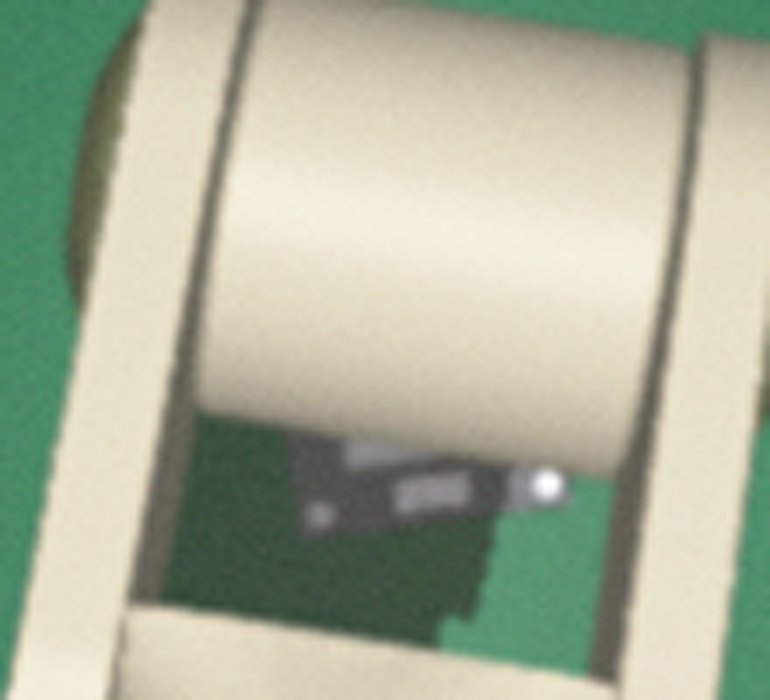

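Run:
```python
from h import *
s,c=load('w10.png'); ss,cs=load('s10.png')
crop('w10.png',260,180,120,170,4,'w10c.png')
P=lambda s,c,v: proj(s,c,(toolT(s)@np.r_[v,1])[:3]).round(1)
print('eef',s['eef_pos'],ss['eef_pos'])
for dg in (-3,0,3):
  g=-46.5+dg
  print(dg,'cap c',P(s,c,[g-26,0,0]),'barrel end near',P(s,c,[g+86,0,-9]),'guard near',P(s,c,[g+25,0,-19]),'| scene tip',P(ss,cs,[g+108,0,0]),'cap',P(ss,cs,[g-26,0,0]),'guard',P(ss,cs,[g+25,0,0]),'barrelend',P(ss,cs,[g+86,0,0]))
f=lambda x,y:(270+x/6-.4,100+y/6-.4)
print('obs tip',f(310,541),'cap',f(300,262),'guard',f(307,378),'barrelend',f(307,500))
```

```text
eef [584.96551786  16.60137392 162.82892062] [585.01097948  16.51174855 162.82097903]
-3 cap c [321.1 327.9] barrel end near [320.4 204.5] guard near [320.7 226.9] | scene tip [320.4 189. ] cap [320.2 141.9] guard [320.3 160.7] barrelend [320.4 181.8]
0 cap c [321.1 322.5] barrel end near [320.3 203.1] guard near [320.7 224.6] | scene tip [320.4 189.9] cap [320.2 143. ] guard [320.3 161.8] barrelend [320.4 182.8]
3 cap c [321.1 317.4] barrel end near [320.3 201.7] guard near [320.7 222.3] | scene tip [320.4 190.9] cap [320.2 144.2] guard [320.3 162.9] barrelend [320.4 183.7]
obs tip (321.2666666666667, 189.76666666666668) cap (319.6, 143.26666666666665) guard (320.7666666666667, 162.6) barrelend (320.7666666666667, 182.9333333333333)
```

View pics/w10c.png

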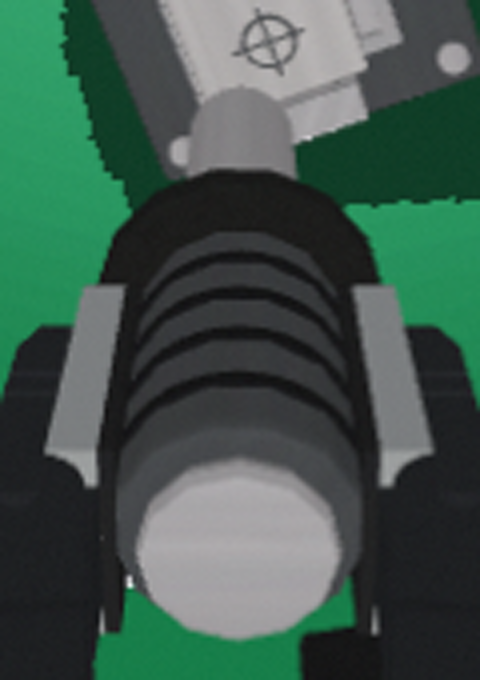

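The views fit a punch that is upright to within about 1 mm, with its tip about 64 mm below the TCP. The mark in the wrist view is at (327,190). I'll recheck the mark and then move in closer.

```bash
python3 -m jog '[[[0.01,0.0062,-0.0023,0,0.0015,0],[0.008,0,0,0,0,0],[0,0,0,0,0,0],[0,0,0,0,0,0]]]'
python3 - <<'E'
from h import *
s,c=load('w10.png'); print('mark',onz(s,c,(260+267/4-.4,180+42/4-.4),71))
go([584.1,23.2,135],77.2)
s,c=cap('wrist','w11.png');crop('w11.png',260,160,120,100,6,'w11c.png')
s,c=cap('scene','s11.png');crop('s11.png',280,150,80,80,9,'s11c.png')
print('pred',proj(s,c,s['eef_pos']+[0,0,-64]),proj(s,c,[584.1,23.2,71]))
E
```

```text
time_s: 17.82
eef_pos: [584.0, 24.5, 144.0]
ee_rot: [0.702, 0.079, 0.703, -0.079]
force: [-0.3, 0.3, -3.1]
grip_width: 0.282
mark [584.09452872  22.18547931  71.        ]
t 17.82 turn [-0.001  -0.0013  0.0003] shift before turn(mm) [ 9.  -1.2  0.4] after turn [ 9.  -1.2  0.3] F [-0.3  0.3 -3.1] w 0.282
pred [323.55903317 197.23149641] [323.09382112 199.98899845]
```

View pics/w11c.png

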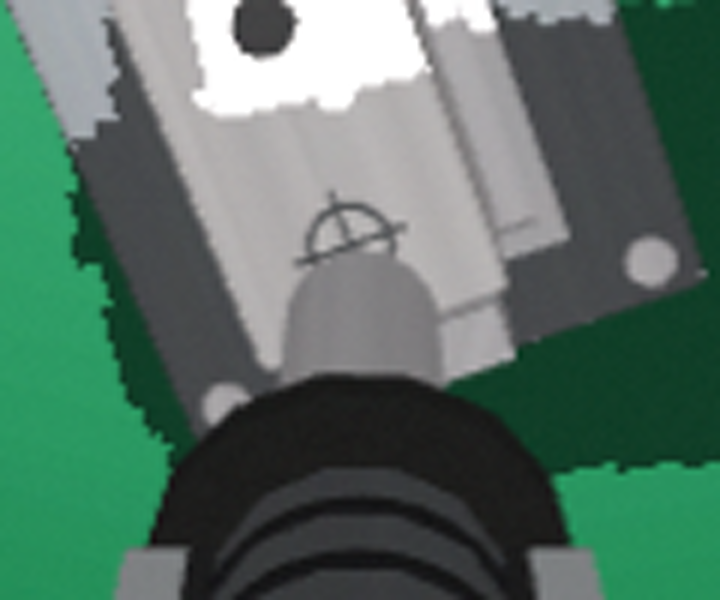

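View pics/s11c.png

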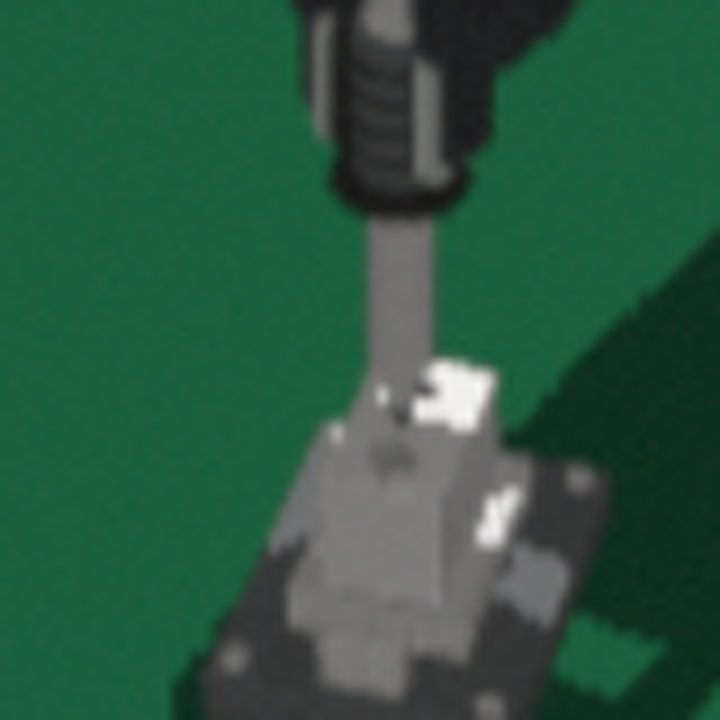

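Run:
```python
from h import *
s,c=load('w11.png'); print(s['eef_pos'],'mark w11',onz(s,c,(260+350/6-.4,160+238/6-.4),71), 'barrel end pred',proj(s,c,(toolT(s)@[-44+86,0,-9,1])[:3]),'obs',(260+362/6,160+255/6))
s,c=load('s11.png'); im=c['image'][180:210,308:338]; im=cv2.resize(im,None,fx=20,fy=20,interpolation=cv2.INTER_CUBIC); im=np.clip((im.astype(float)-40)*1.6,0,255).astype(np.uint8); cv2.imwrite('pics/s11d.png',im[:,:,::-1])
```

```text
[584.03076866  24.45498223 144.04444657] mark w11 [583.17066507  22.74380401  71.        ] barrel end pred [320.3383461  201.90534913] obs (320.3333333333333, 202.5)
```

View pics/s11d.png

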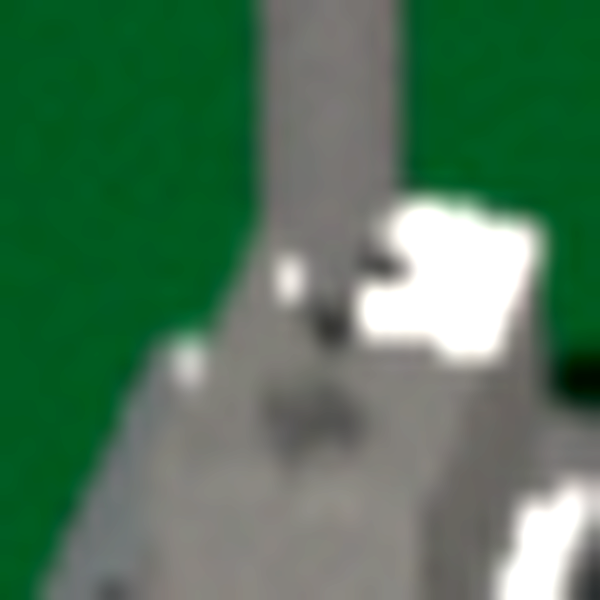

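The tip is at scene px (324.0,196.9) and the mark at (323.3,200.3), within about 1 mm of prediction. I'll shift -1.8 mm in y and lower.

```bash
python3 -m jog '[[[0.004,-0.0018,0,0,0,0],[0.003,0,0,0,0,0],[0,0,0,0,0,0]]]'; python3 -m jog '[[[0.002,0,0,0,0,0],[0,0,0,0,0,0]]]'; python3 -m jog '[[[0.002,0,0,0,0,0],[0,0,0,0,0,0]]]'
```

```text
time_s: 18.3
eef_pos: [583.3, 22.8, 136.6]
ee_rot: [0.702, 0.079, 0.703, -0.079]
force: [0.3, 1.0, -2.8]
grip_width: 0.277
time_s: 18.55
eef_pos: [583.5, 22.8, 134.9]
ee_rot: [0.702, 0.079, 0.703, -0.079]
force: [-0.3, 0.7, -1.9]
grip_width: 0.283
time_s: 18.8
eef_pos: [583.4, 22.8, 132.8]
ee_rot: [0.702, 0.079, 0.703, -0.079]
force: [0.7, 0.9, -2.4]
grip_width: 0.286
```

```bash
python3 -m jog '[[[0.0015,0,0,0,0,0],[0,0,0,0,0,0]]]'|grep -E 'pos|force'; python3 -m jog '[[[0.0015,0,0,0,0,0],[0,0,0,0,0,0]]]'|grep -E 'pos|force'
python3 - <<'E'
from h import *
s,c=cap('scene','s12.png'); print(s['force'])
im=c['image'][170:215,300:345]; im=cv2.resize(im,None,fx=13,fy=13,interpolation=cv2.INTER_CUBIC); im=np.clip((im.astype(float)-40)*1.6,0,255).astype(np.uint8); cv2.imwrite('pics/s12d.png',im[:,:,::-1])
E
```

```text
eef_pos: [583.7, 22.8, 131.8]
force: [0.0, -0.3, 0.7]
eef_pos: [583.7, 22.7, 130.3]
force: [-0.0, 1.0, 2.3]
[-0.01472537  0.97985141  2.29356049]
```

View pics/s12d.png

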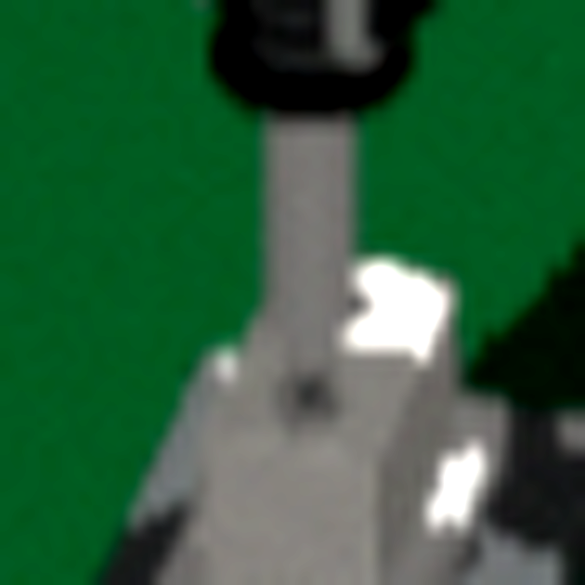

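The tip at (308,393) is in the middle of the circle and already on the block, with about 5 N of press. I'll go on in small steps.

```bash
python3 -m jog '[[[0.0015,0,0,0,0,0],[0.001,0,0,0,0,0]]]'|grep -E 'pos|force'; python3 -m jog '[[[0.001,0,0,0,0,0]]]'|grep -E 'pos|force';  python3 -m jog '[[[0.0007,0,0,0,0,0]]]'|grep -E 'pos|force'
```

```text
eef_pos: [583.8, 22.7, 127.9]
force: [0.4, 0.1, 6.1]
eef_pos: [583.8, 22.7, 127.0]
force: [-0.2, -0.3, 7.0]
eef_pos: [583.9, 22.7, 126.4]
force: [-0.2, 0.0, 7.3]
```

```bash
python3 -m jog '[[[0.0007,0,0,0,0,0]]]'|grep -E 'pos|force'; python3 -m jog '[[[0.0006,0,0,0,0,0]]]'|grep -E 'pos|force';  python3 -m jog '[[[0.0005,0,0,0,0,0]]]'|grep -E 'pos|force'
```

```text
eef_pos: [583.9, 22.7, 125.8]
force: [-1.2, -0.6, 6.7]
eef_pos: [583.8, 22.7, 125.0]
force: [-0.3, 0.3, 4.7]
eef_pos: [583.7, 22.7, 124.3]
force: [0.1, 1.0, 5.0]
```

```bash
python3 -m jog '[[[0,0,0,0,0,0]]]'|grep -E 'pos|force'
python3 - <<'E'
from h import *
s,c=cap('wrist','w13.png'); crop('w13.png',260,160,120,190,4,'w13c.png');print(s['force'],s['eef_pos'])
s,c=cap('scene','s13.png'); crop('s13.png',290,110,70,110,6,'s13c.png');print(s['force'])
E
```

```text
eef_pos: [583.8, 22.7, 124.3]
force: [-0.8, 0.3, 5.8]
[-0.84193707  0.32930549  5.82977871] [583.76763663  22.72561284 124.32861623]
[0.26641747 0.73860496 5.21361819]
```

View pics/w13c.png

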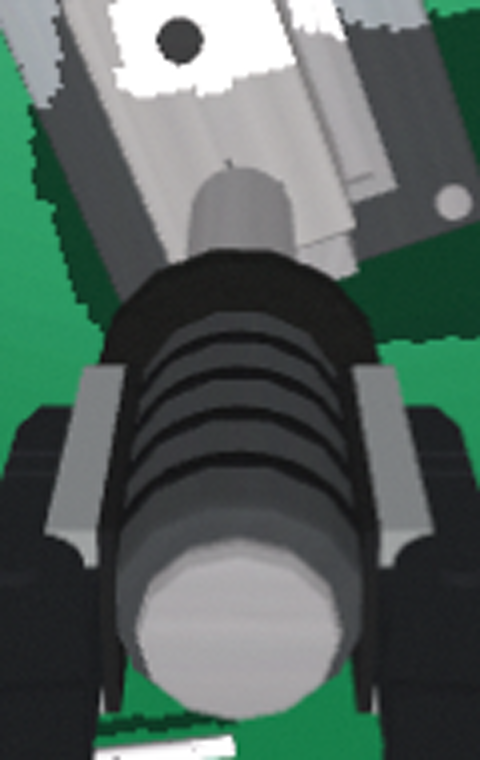

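View pics/s13c.png

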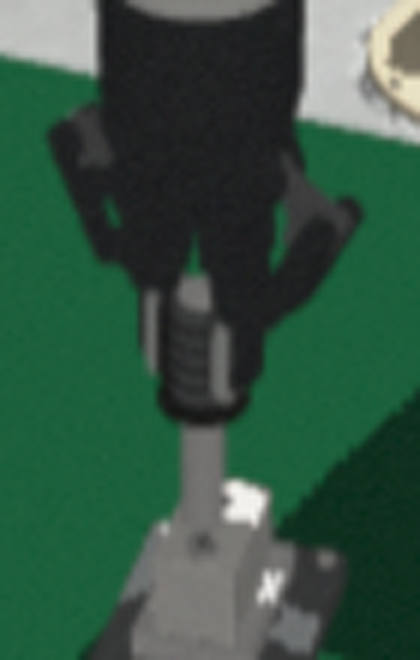

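The force rose to about 10 N of press, then fell to about 7.5–8 N while the tool kept going down, and the punch did not slip in the jaws (the cap is unchanged in the wrist view). I'll check the slope with 1 mm more.

```bash
python3 -m jog '[[[0.0005,0,0,0,0,0]]]'|grep -E 'pos|force'; python3 -m jog '[[[0.0005,0,0,0,0,0]]]'|grep -E 'pos|force'; python3 -m jog '[[[0,0,0,0,0,0]]]'|grep -E 'pos|force'
```

```text
eef_pos: [583.8, 22.7, 123.9]
force: [-0.3, 0.4, 6.7]
eef_pos: [583.8, 22.7, 123.5]
force: [0.0, -0.7, 7.0]
eef_pos: [583.8, 22.7, 123.5]
force: [-0.1, 0.1, 7.2]
```

Slope after the drop is about 1.8 N/mm, and the tool went 8.8 mm past contact, more than the cocked plunger allows (7.5 mm). So the hammer snapped. Now I'll lift straight up.

```bash
python3 -m jog '[[[-0.005,0,0,0,0,0],[-0.01,0,0,0,0,0],[-0.03,0,0,0,0,0],[-0.04,0,0,0,0,0],[-0.012,-0.03,0,0,0,0],[0,-0.04,0,0,0,0],[0,0,0,0,0,0]]]'
python3 - <<'E'
from h import *
s,c=cap('scene','s14.png'); crop('s14.png',270,150,100,100,7,'s14c.png')
s,c=cap('wrist','w14.png'); crop('w14.png',260,40,220,180,3,'w14c.png')
go([591,-260,220],77.2)
E
```

```text
time_s: 21.7
eef_pos: [567.4, -47.4, 219.8]
ee_rot: [0.702, 0.08, 0.704, -0.08]
force: [-0.4, -1.0, -3.0]
grip_width: 0.281
t 21.8 turn [-0.0015 -0.0026 -0.0001] shift before turn(mm) [  -0.5 -204.2   70.5] after turn [  -0.3 -204.3   70.2] F [-0.  -1.3 -3.3] w 0.282
```

View pics/s14c.png

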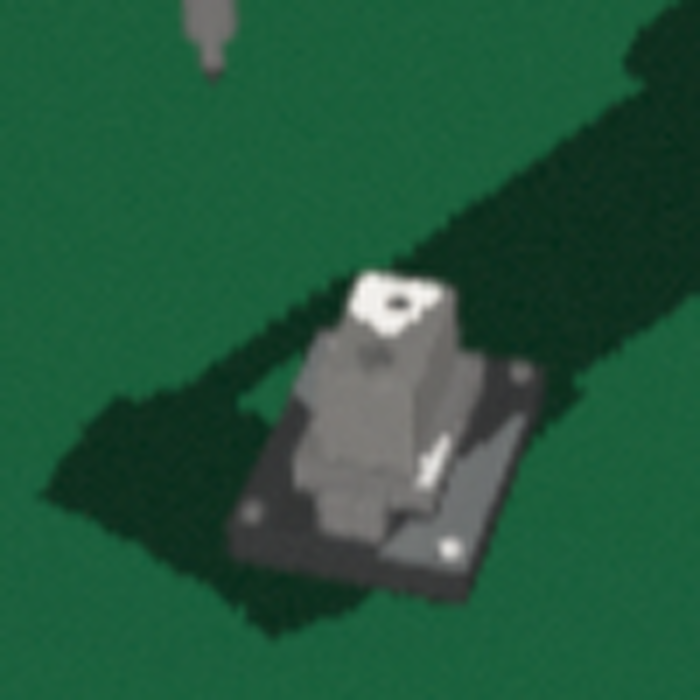

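View pics/w14c.png

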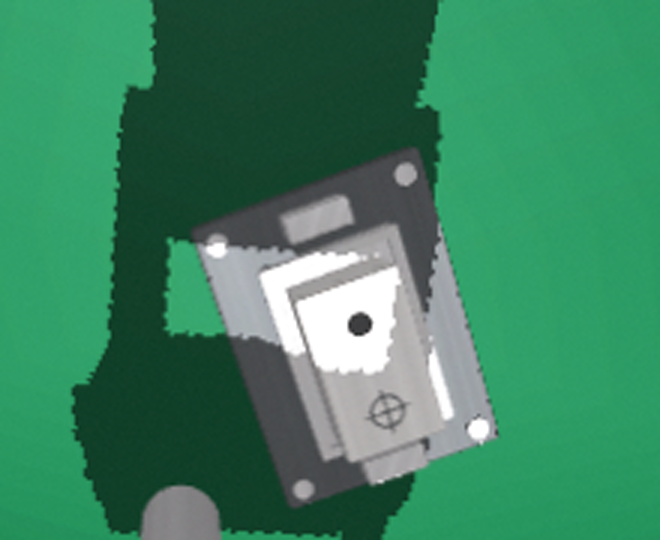

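The block is still latched in the tray with nothing displaced. I'll go back to the cradle along the reverse path.

```bash
python3 -m jog '[[[0,-0.045,0.015,0,0,0],[0,-0.06,0.02,0,0,0],[0,-0.06,0.02,0,0,0],[0,-0.0393,0.0155,0,0,0],[0,0,0,0,-0.1745,0],[0,0,0,0,-0.1745,0],[0,0,0,0,-0.1745,0],[0,0,0,0,0,0],[0,0,0,0,0,0]]]'
python3 - <<'E'
from h import *
q=[0.8606097,0.05581341,0.49681994,-0.09698331]; G=Rn.from_quat([q[1],q[2],q[3],q[0]]).as_matrix(); P0=np.array([581.3,-257.85,78.9])
B=P0+G@[-8,0,40]; s=ctrl.sense(); T=toolT(s); print(s['time_s'],s['eef_pos'],'B',B,'shift',(G.T@(B-T[:3,3])).round(1),'turn',Rn.from_matrix(T[:3,:3].T@G).as_rotvec().round(4))
E
```

```text
time_s: 22.92
eef_pos: [592.2, -258.7, 220.9]
ee_rot: [0.86, 0.056, 0.498, -0.097]
force: [0.5, -0.2, -1.9]
grip_width: 0.281
22.925 [ 592.17065875 -258.67310436  220.90326742] B [ 611.17217997 -264.65557529  105.8320814 ] shift [109.6  -1.6 -40.4] turn [ 0.0011 -0.002  -0.0003]
```

```bash
python3 -m jog '[[[0.04,-0.0016,0,0.001,-0.002,0],[0.05,0,0,0,0,0],[0.0196,0,0,0,0,0],[0,0,-0.02,0,0,0],[0,0,-0.02,0,0,0],[0,0,0,0,0,0],[0,0,0,0,0,0]]]'
cat > d.py <<'E'
from h import *
q=[0.8606097,0.05581341,0.49681994,-0.09698331]; G=Rn.from_quat([q[1],q[2],q[3],q[0]]).as_matrix(); P0=np.array([581.3,-257.85,78.9])
s=ctrl.sense(); T=toolT(s); print(round(s['time_s'],2),'to P0',(G.T@(P0-T[:3,3])).round(1),'turn',Rn.from_matrix(T[:3,:3].T@G).as_rotvec().round(4),'Ftool',(T[:3,:3].T@s['force']).round(1))
E
python3 d.py
python3 - <<'E'
from h import *
s,c=cap('wrist','w15.png'); s,c=cap('scene','s15.png'); crop('s15.png',180,90,120,120,6,'s15c.png')
E
```

```text
time_s: 23.8
eef_pos: [612.0, -265.4, 106.0]
ee_rot: [0.861, 0.056, 0.496, -0.097]
force: [0.3, 0.4, -2.2]
grip_width: 0.28
23.8 to P0 [  7.7   0.5 -40.9] turn [-0.0001  0.0018  0.0003] Ftool [ 2.   0.5 -1. ]
```

View pics/s15c.png

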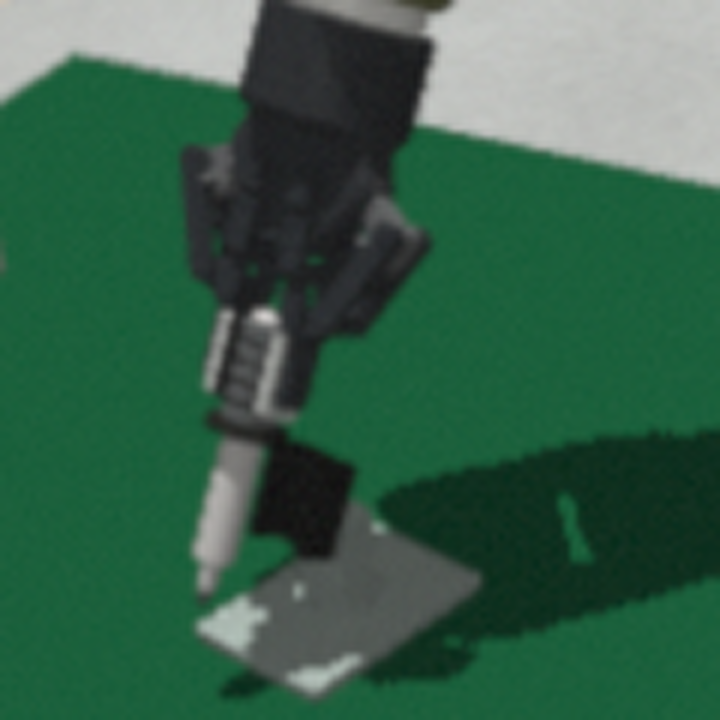

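View pics/w15.png

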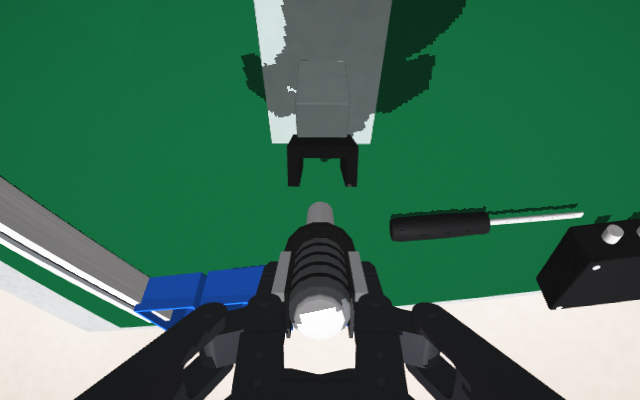

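The punch is tilted and lined up with the trough's open side. Moving it in.

```bash
python3 -m jog '[[[0,0,-0.015,0,0.0018,0],[0,0.0005,-0.015,0,0,0],[0,0,-0.007,0,0,0],[0,0,-0.002,0,0,0],[0,0,0,0,0,0]]]'|grep -E 'time|pos|force'; python3 d.py
python3 -m jog '[[[0.003,0,-0.001,0,0,0],[0.003,0,0,0,0,0],[0,0,0,0,0,0]]]'|grep -E 'time|pos|force'; python3 d.py
```

```text
time_s: 24.52
eef_pos: [578.1, -257.1, 85.9]
force: [0.1, -0.6, -1.8]
24.52 to P0 [ 7.7 -0.  -0.7] turn [-0.0009 -0.0008  0.0003] Ftool [ 1.7 -0.5 -0.7]
time_s: 24.9
eef_pos: [580.3, -257.7, 80.1]
force: [5.5, -1.4, -2.4]
24.9 to P0 [1.6 0.1 0.2] turn [-0.0011 -0.0003  0.0007] Ftool [ 4.9 -0.1  3.7]
```

```bash
python3 -m jog '[[[0.001,0,0,0,0,0],[0.0007,0,0,0,0,0]]]'|grep -E 'time|pos|force'; python3 d.py
python3 -m jog '[[[0.0007,0,0,0,0,0],[0,0,0,0,0,0]]]'|grep -E 'time|pos|force'; python3 d.py
```

```text
time_s: 25.15
eef_pos: [581.0, -257.9, 79.0]
force: [3.8, 0.1, 1.9]
25.15 to P0 [0.2 0.1 0.2] turn [-0.001  -0.0001  0.0008] Ftool [0.2 1.  4.2]
time_s: 25.4
eef_pos: [581.2, -257.9, 78.8]
force: [-2.7, 1.3, 8.5]
25.4 to P0 [-0.   0.1  0.2] turn [-0.0008  0.      0.0007] Ftool [-8.8  0.7  1.7]
```

The guard is on the upper end with about 9 N along the axis. Releasing and backing off along the axis.

```bash
python3 -m jog '[[[0,0,0,0,0,0],[0,0,0,0,0,0],[0,0,0,0,0,0],[0,0,0,0,0,0],[0,0,0,0,0,0]]]' 0|grep -E 'time|force|width'; python3 -m jog '[[[-0.02,0,0,0,0,0],[-0.04,0,0,0,0,0],[-0.05,0,0,0,0,0],[-0.03,0,0,0,0,0],[0,0,0,0,0,0]]]' 0|grep -E 'time|pos|force'
python3 - <<'E'
from h import *
s,c=cap('wrist','w16.png'); s,c=cap('scene','s16.png'); crop('s16.png',180,90,210,160,3.8,'s16c.png')
crop('s16.png',180,110,120,120,6,'s16d.png'); print(s['time_s'])
E
```

```text
time_s: 26.02
force: [0.4, -0.3, -0.4]
grip_width: 1.0
time_s: 26.65
eef_pos: [512.9, -242.5, 201.1]
force: [-1.1, -0.4, -0.7]
26.7
```

View pics/s16c.png

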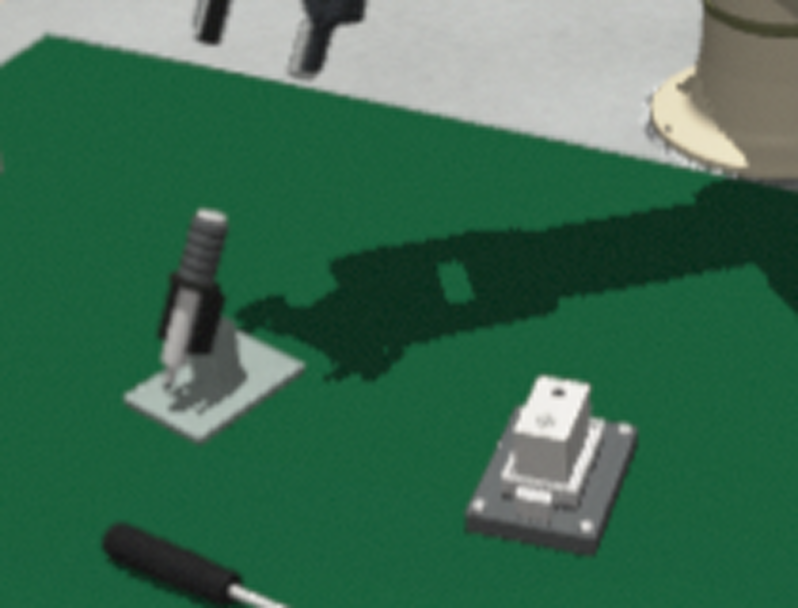

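View pics/s16d.png

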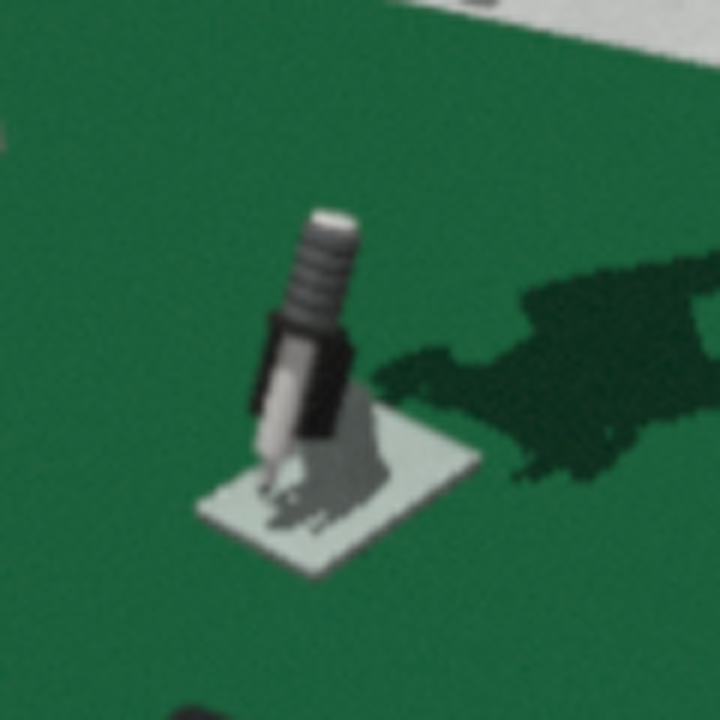

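View pics/w16.png

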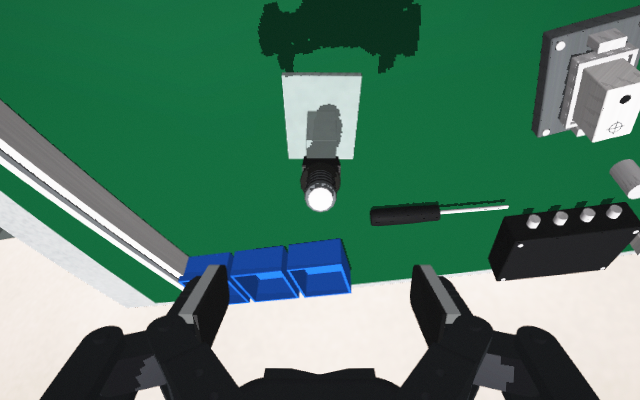

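The punch lies exactly as at first (cap at (334,221), tip at (265,488) in the crop) and the block is in the lowered tray. One last comparison of the bystanders, then I'll hand in.

Run:
```python
from h import *
a=load('s16.png')[1]['image'].astype(int); b=load('scene0.png')[1]['image'].astype(int); d=np.abs(a-b).max(2)
print('screwdriver',(d[225:265,200:280]>45).sum(),'bar',(d[250:280,330:355]>45).sum(),'punch',(d[140:205,210:265]>45).sum())
s=ctrl.sense(); print(s['time_s'],s['force'].round(1)); workorder.finish_job()
```

```text
screwdriver 0 bar 0 punch 151
26.75 [-0.4 -0.2 -1. ]
the job is handed in; nothing more can be done
```

The job is done and handed in at 26.8 s of the 61 s allowed. The block is latched down in the tray, scribed side up. The punch was snapped on the circle and is back in its cradle.

**First grasp missed:** the gripper shut on nothing because its fingertips stand about 38.5 mm farther back than the description says. The camera views suggested this and a gentle touch on the bare bench (33 N peak) confirmed it. I corrected for it from then on, and the block had not moved.

**Block:** pressing bottomed the stage with the tray floor at about 31 mm. The stage stayed down after release, after the punching and in the last picture.

**Punch:**
- **Position:** the tip stood in the middle of the circle in the scene view, within about 1–2 mm. I could not see a punch mark in the later pictures.
- **Snap:** I worked this out from readings rather than seeing it.
  - The press rose to about 10 N, then fell to about 7.5 N while the tool kept going down. The sampled forces show neither the stated 13 N peak nor the sharp drop to 4 N.
  - The tool went at least 8.3 mm past contact with no slip in the jaws, which a cocked punch with 7.5 mm of plunger travel does not allow.
- **Return:** the guard was pressed on the cradle's upper end with about 9 N before release. The last view shows the cap and tip where they were at first.

**Bystanders:** comparing the first and last scene pictures showed no change at the screwdriver or the bar end. It did show 151 changed pixels around the cradle, which I put down to the arm's shadow.

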